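# Finish the batch at the tube-welding bench

## Robot

A 6-joint arm with a two-finger parallel gripper is mounted at the origin on the work surface. World frame = base frame: x ahead of the robot, y to its left, z up, the work surface at z = 0. Lengths are in m, angles in rad, forces in N, time in s.
With the tool pointing down it reaches from about 0.35 to 0.875 m from the base axis. Payload 15.5 kg.
Tool frame: the origin (TCP) lies at the very end of the fingers, on their centre line; the grasp point (between the pads) lies 19 mm behind it; z points along the fingers, y is the line along which they close (so a half turn about z gives the same grasp; the last joint's range is limited). The gripper opens to 85 mm and grips with 20 to 120 N. Pads are 22 mm wide; open, the fingers measure 114 mm over their backs; the gripper's body (76 mm by 85 mm) begins 54 mm behind the grasp point. The pads swing forward as they close: fully open they stand 13 mm farther back than shut.
Start: joints at [1.131, 0.494, 1.345, -0, 1.302, -0.096], TCP at [0.211, 0.588, 0.231] pointing down, gripper open.
Joint ranges: [-2.91, 2.91], [-0.82, 2.16], [0.22, 2.67], [-1.22, 4.37], [0.12, 2.79], [-3.08, 3.08]. Speed limits (rad/s): [1.89, 1.89, 2.57, 3.01, 3.01, 3.01].

## Interface

Orientations are given as a unit quaternion [w, x, y, z].
In Python, from station import robot, imaging, workorder, models gives the robot as it stands.
- The arm moves only by the shell command python3 -m pendant 'ROWS' [FORCE]. ROWS is JSON, a list of rows, each a list of 3 entries, a list of its own where there are three numbers: the shift along the tool's x, y, z in units of 0.2 m (1.0 is 0.2 m), then the turn, a rotation vector about the tool's x, y, z in units of 360 degrees (1.0 is 360 degrees), then the closure, from -1 (fully open) to 1 (shut). In form: [[[dx, dy, dz], [ax, ay, az], hand], ...]. A call has 1 to 20 rows; each row is the pose to reach, as a shift and turn from the pose commanded when the call began, along the tool's axes at that moment, turning the shorter way round; what a row does not reach only later rows make up. A row lasts 1/12 s, in which the tool goes at most 41.7 mm and 7.16 degrees, less where a joint would pass 70% of its speed; a pose out of reach is approached as far as the arm can. A call with a number of a shift or a turn outside -1 to 1 is refused whole. A call with a gripper value outside its range is refused whole. The fingers move at their own pace and stop on an object; FORCE is the grip in N (left out, the last holds). Time passes only in rows, so rows that repeat a pose let the fingers close. It gives the time, the measured TCP pose, the force, the opening and the grip force at its end, in the units of the state.
- robot.sense(): the state, without advancing time (a new reading comes with each control period).
- imaging.grab_frame(name): name is "scene" or "top" or "wrist"; returns a dict with "color" (384x512x3 uint8, red, green, blue), "K" (3x3 intrinsics, pixels), "view" (4x4, takes a point from world to camera coordinates). Camera axes: x right, y down, z forward; pixel columns grow to the right and rows downward; lengths in m; the calibration is good to about 2 mm. A picture is of the moment at which its call begins. There is no depth.
- workorder.sign_off(): hands the job in; it is judged then, once.
Trained networks look in a picture, given as the dict that the camera call returned (one of the last four; its "shot" number tells which), for a name from the list of things; names that differ only in an ending like _2 or _b are one class to them, and where a whole thing is asked for, a point or a joint stands for the part that bears it (a point fixed in the world has none). Each returns a list of dicts, best first, with "score" (0 to 1); they miss things now and then, are a little off and sometimes report something else, mostly with a low value. They report only what shows in the picture. A call takes as long as a camera call. They do not tell look-alikes from the thing itself.
- models.search_frame(picture, thing): "extent" ([centre column, centre row, width, height] in pixels, round what is visible of it).
- models.regions_of(picture, thing): "region" (384x512 bool, what is visible of it) and "extent" ([centre column, centre row, width, height] in pixels, round what is visible of it).
The state is a dict: "time_s": time; "joint_positions": joint angles; "dq": joint speeds; "joint_efforts": joint torques, N m; "position": TCP position; "eef_rot": TCP orientation; "wrist_force": force on the tool from outside, world axes, zero at the start; "moment": the same for the moment, N m; "opening": opening from 0.0 (shut) to 1.0 (fully open); "gripper_force": force on a finger pad.
Only numpy, scipy, OpenCV 4.12 (cv2) and the standard library are available. Lean on these libraries where they do the work, as an engineer would, in place of code of your own. Each camera call takes 0.05 s, during which the arm holds its last target. There are 200 camera calls.

## Task

Finish the batch at the welding bench: lay every yellow-sleeved tube in the grey case, side by side, and press its orange lid down until it snaps fully shut. Hang every blue basket by its yellow handle on the rack, one to a hook, and leave the other things on the bench where they are.

Things in the scene. Friction and masses are not known exactly. Their poses are not given: they have to be found in the camera images.
- tube_1: finished tube lying along its x, 100 mm long: yellow square sleeve 36 x 36 mm with two black dots (x -50 to +12 mm), then clear round tube 30 mm across (to x +50 mm). Origin: under the middle of the length, on the underside as it starts; the axis is 18 mm above. About 70 g. Lies on any of its four sides, does not roll. Two or three tubes are present.
- tube_2: finished tube lying along its x, 100 mm long: yellow square sleeve 36 x 36 mm with two black dots (x -50 to +12 mm), then clear round tube 30 mm across (to x +50 mm). Origin: under the middle of the length, on the underside as it starts; the axis is 18 mm above. About 70 g. Lies on any of its four sides, does not roll. Two or three tubes are present.
- tube_3: finished tube lying along its x, 100 mm long: yellow square sleeve 36 x 36 mm with two black dots (x -50 to +12 mm), then clear round tube 30 mm across (to x +50 mm). Origin: under the middle of the length, on the underside as it starts; the axis is 18 mm above. About 70 g. Lies on any of its four sides, does not roll. Two or three tubes are present.
- basket_a: blue open basket 76 (its x) x 100 (y) x 55 mm high, about 150 g, same either way round. Rigid yellow handle: uprights at y +-46 mm and a cross strap 10 mm thick in x, 84 mm long in y, 112 to 142 mm above the origin. The opening under the strap, 57 mm high, 84 mm wide, runs through along x. Origin: centre of the underside, z up. One or two are present.
- basket_a_loop (a point): middle of the underside of the strap of basket_a's handle, the place that rests on a hook (112 mm above the basket's origin)
- basket_b: blue open basket 76 (its x) x 100 (y) x 55 mm high, about 150 g, same either way round. Rigid yellow handle: uprights at y +-46 mm and a cross strap 10 mm thick in x, 84 mm long in y, 112 to 142 mm above the origin. The opening under the strap, 57 mm high, 84 mm wide, runs through along x. Origin: centre of the underside, z up. One or two are present.
- basket_b_loop (a point): middle of the underside of the strap of basket_b's handle, the place that rests on a hook (112 mm above the basket's origin)
- case: grey case, fixed, 132 (its x) x 230 (y) x 66 mm high, walls 5 mm, inner floor 5 mm up. Origin: centre of the underside. Floor ribs along x at y -96, -32, 32, 96 mm, tops 13 mm up, form three lanes at y -64, 0, 64 mm, each for one tube lying along x; only a single layer lets the lid shut. Orange lid hinged on its rear (+x) rim, upright at the start.
- lid (a joint): angle of the orange lid, rad: 0 fully shut, 1.57 upright, at most 1.8; starts at 1.56 to 1.64. Over-centre spring: above about 0.3 it pushes the lid open (some 3 to 5 N at the free edge), below that it snaps it shut and holds it. Near upright the lid stays where it is left.
- lid_hinge (a point): middle of the lid's hinge axis (along the case's y), at the case's rear rim, 66 mm forward of the case's origin in x and 66 mm up; fixed. The lid's black spring strut sits outside the case's left (+y) rear corner, to 35 mm behind the hinge
- lid_edge (a point): middle of the lid's free edge, on its outer face (top face when shut), 134 mm from the hinge; the lid is a slab 134 x 232 x 8 mm, its outer face 9 mm from the hinge axis
- rack: grey and steel hook rack, fixed: floor plate 90 x 250 x 12 mm (x from 35 to 125 mm), two posts at y = +-115 mm, x = 80 mm, and a crossbar 205 mm up; two hooks point to its -x, at y = +75 and -75 mm. Origin: on the bench, below the middle between the two hook seats
- hook_left (a point): seat of the rack's left (+y) hook, on top of its prong: a 10 mm round steel bar along the rack's x, from the crossbar (12 mm thick, 80 mm behind this point, +x) to an upturned tip (42 mm in front, -x) rising 12 mm above this point. Axes are the rack's. Room for one basket.
- hook_right (a point): seat of the rack's right (-y) hook, on top of its prong: a 10 mm round steel bar along the rack's x, from the crossbar (12 mm thick, 80 mm behind this point, +x) to an upturned tip (42 mm in front, -x) rising 12 mm above this point. Axes are the rack's. Room for one basket.
- tape_roll: bystander: white roll 80 mm across, 24 mm high, lying flat among the tubes; origin at its underside
- cleaner: bystander: white bottle 60 mm across, 150 mm high, origin at its underside
- red_bowl: bystander: red bowl 150 mm across, 50 mm high, origin at its underside
- grease_can: bystander: can 66 mm across, 90 mm high, origin at its underside
- screwdriver: bystander: screwdriver lying flat
- mug: bystander: white mug 80 mm across, 90 mm high
- wrench: bystander: wrench lying flat
There are look-alikes about, which are no part of the job. What is shaped like the basket_a but black is not meant.

How it is judged:
By the outcome, as a careful person would: the job done as asked, in the order asked, and still so for the second after the job is handed in, with the robot touching nothing.
Of tube_1, tube_2, tube_3 only 2 to 3 are there at a start; the rules pass over those that are not, and their reading is None.
Of basket_a, basket_b only 1 to 2 are there at a start; the rules pass over those that are not, and their reading is None.
At some moment in a run one of tube_1, tube_2, tube_3 may be knocked a few centimetres aside while the robot is not near it.
Once in a run the grip may slacken for a moment while it holds something.
It also fails if it takes over 210 s, if anything falls off the work surface, if the arm or the gripper's body presses on something with over 40 N, if the wrist force passes 120 N, or if a joint passes its speed limit or range.

## Working session

There is one attempt and no reset: what is moved stays moved. The work goes in short steps, Python scripts to look and compute and a shell command to move; the robot and the scene stay as the last step left them, time stands still between calls to the robot, and variables do not carry over. Pictures are saved under pics/ and viewed, at most 14 in all, crops included, and the job is handed in when it is done.

```bash
ls -la; mkdir -p pics; python3 - <<'E'
from station import robot, imaging, workorder, models
import cv2, numpy as np
s=robot.sense(); print({k:np.round(v,3).tolist() for k,v in s.items()})
for n in("scene","top"):
    f=imaging.grab_frame(n); print(n,f["K"].round(1).tolist(),f["view"].round(3).tolist(), f["shot"])
    cv2.imwrite(f"pics/{n}0.png",cv2.resize(f["color"][...,::-1],(768,576)))
    for t in["tube_1","basket_a","case","lid","rack","tape_roll","cleaner","red_bowl","grease_can","mug"]:
        r=models.search_frame(f,t); print(t,[(round(x["score"],2),np.round(x["extent"]).astype(int).tolist()) for x in r[:6]])
E
```

```text
total 12
drwxr-xr-x  3 agent agent 4096 Nov 30 02:25 .
drwxr-xr-x 23 root  root  4096 Nov 30 02:25 ..
drwxr-xr-x  2 agent agent 4096 Nov 30 02:25 pics
{'time_s': 0.0, 'joint_positions': [1.131, 0.494, 1.346, -0.0, 1.302, -0.095], 'dq': [-0.0, 0.002, 0.002, -0.0, 0.0, -0.001], 'joint_efforts': [0.005, -88.217, -38.387, 0.0, 0.01, -0.0], 'position': [0.211, 0.588, 0.231], 'eef_rot': [-0.0, 0.171, 0.985, -0.001], 'wrist_force': [0.156, -0.077, -0.472], 'moment': [0.034, 0.049, -0.029], 'gripper_force': 0.0, 'opening': 0.997}
scene [[447.2, 0.0, 256.9], [0.0, 447.2, 200.0], [0.0, 0.0, 1.0]] [[0.552, 0.834, 0.006, -0.285], [0.505, -0.329, -0.798, -0.147], [-0.663, 0.444, -0.603, 1.966], [0.0, 0.0, 0.0, 1.0]] 1
tube_1 [(0.56, [282, 197, 20, 17]), (0.53, [196, 226, 13, 21]), (0.45, [316, 184, 20, 18])]
basket_a [(0.86, [285, 161, 31, 38]), (0.83, [153, 211, 30, 34]), (0.6, [267, 239, 36, 44])]
case [(0.94, [337, 206, 80, 59])]
lid [(0.67, [346, 201, 60, 42])]
rack [(0.78, [199, 256, 90, 100])]
tape_roll [(0.62, [280, 197, 25, 19])]
cleaner [(0.63, [351, 162, 19, 37])]
red_bowl [(0.98, [334,
[... 212 characters left out ...]
, 205, 16, 12])]
top [[372.2, 0.0, 255.7], [0.0, 372.2, 194.1], [0.0, 0.0, 1.0]] [[0.152, -0.988, 0.007, -0.077], [-0.968, -0.151, -0.199, 0.539], [0.198, 0.024, -0.98, 1.17], [0.0, 0.0, 0.0, 1.0]] 2
tube_1 [(0.86, [306, 247, 20, 31]), (0.69, [147, 222, 18, 29])]
basket_a [(0.68, [341, 291, 46, 37]), (0.58, [144, 268, 47, 35]), (0.43, [358, 178, 95, 51])]
case [(0.85, [178, 157, 83, 80]), (0.68, [268, 176, 36, 37])]
lid [(0.68, [180, 137, 77, 34])]
rack [(0.75, [358, 184, 95, 61])]
tape_roll [(0.63, [178, 139, 75, 38]), (0.62, [199, 230, 29, 27])]
cleaner [(0.93, [97, 202, 31, 26])]
red_bowl [(0.97, [230, 127, 47, 40])]
grease_can [(0.76, [285, 132, 23, 30])]
mug [(0.55, [318, 143, 25, 33])]
```

View pics/scene0.png

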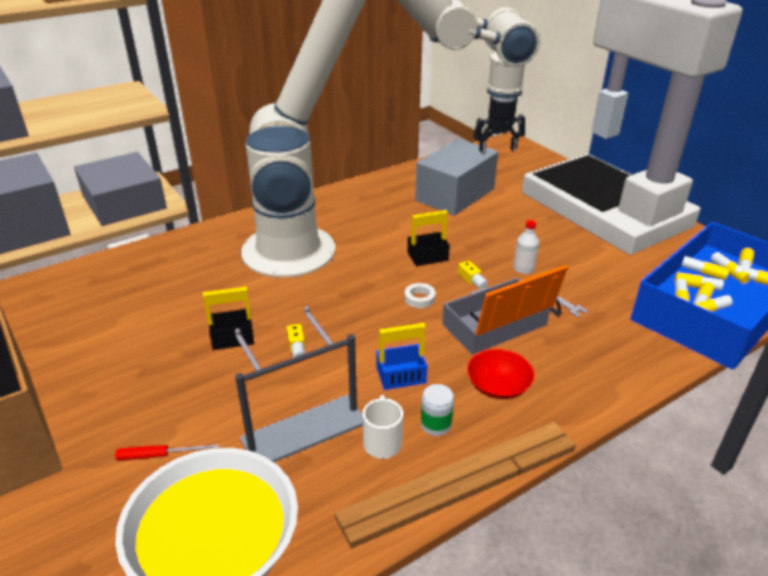

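View pics/top0.png

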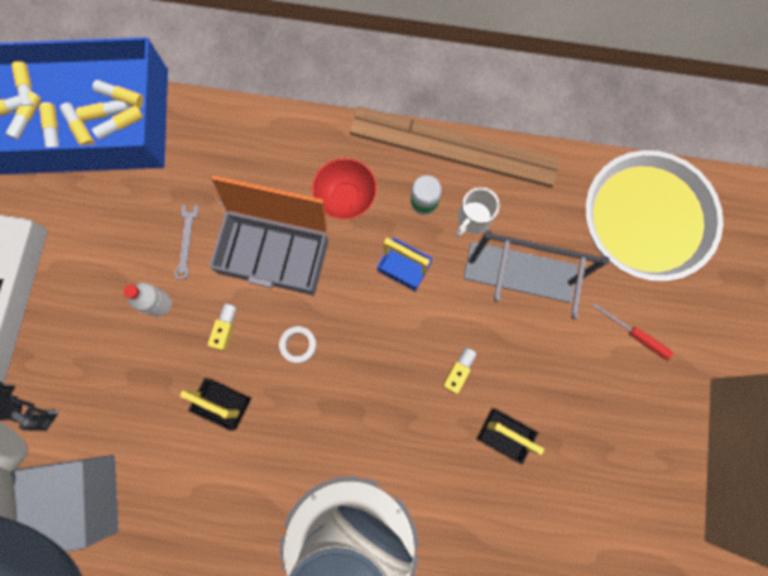

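Top view at 768 scale: the two yellow-sleeved tubes on the bench are at (222,327) and (460,370). Tubes in the far blue bin are not part of the job. There is one blue basket at (404,264); the ones at (217,403) and (510,435) are black look-alikes. The case is at (270,252), with its lid on the far side, and the rack is at (535,265) with its hooks pointing at the robot. Next I'll measure positions.

```bash
cat > h.py <<'E'
from station import robot, imaging, workorder, models
import cv2, numpy as np
from scipy.spatial.transform import Rotation as R
from scipy.optimize import least_squares
def bp(f,uv,z):
    V=f["view"];Rm,t=V[:3,:3],V[:3,3];c=-Rm.T@t
    uv=np.atleast_2d(uv).astype(float);d=np.c_[uv,np.ones(len(uv))]@np.linalg.inv(f["K"]).T@Rm
    return c+d*((z-c[2])/d[:,2])[:,None]
def pr(f,P):
    P=np.atleast_2d(P);V=f["view"];q=P@V[:3,:3].T+V[:3,3];q=q@f["K"].T;return q[:,:2]/q[:,2:]
def pose(): 
    s=robot.sense();return np.array(s["position"]),R.from_quat(np.roll(s["eef_rot"],-1))
def rel(p,yaw=None,down=True,Rg=None):
    """shift/turn (units) to TCP p with tool down and tool y axis at world angle yaw"""
    p0,R0=pose()
    if Rg is None:
        best=None
        for k in(0,np.pi):
            y=np.array([np.cos(yaw+k),np.sin(yaw+k),0]);z=np.array([0,0,-1.]);x=np.cross(y,z)
            r=R.from_matrix(np.c_[x,y,z]);m=(R0.inv()*r).magnitude()
            if best is None or m<best[0]:best=(m,r)
        Rg=best[1]
    return (R0.inv().apply(np.array(p)-p0)/0.2).round(3),((R0.inv()*Rg).as_rotvec()/(2*np.pi)).round(4)
def blobs(f,lo,hi,amin=20):
    h=cv2.cvtColor(f["color"],cv2.COLOR_RGB2HSV);m=cv2.inRange(h,lo,hi)
    n,l,st,ce=cv2.connectedComponentsWithStats(m)
    return [(ce[i],st[i],l==i) for i in range(1,n) if st[i][4]>=amin]
def save(f,n,box=None,size=(768,576)):
    im=f["color"][...,::-1]
    if box:im=im[box[1]:box[3],box[0]:box[2]]
    cv2.imwrite(f"pics/{n}.png",cv2.resize(im,size,interpolation=cv2.INTER_CUBIC))
E
python3 - <<'E'
from h import *
f=imaging.grab_frame("top")
for c,s,m in blobs(f,(22,150,120),(35,255,255)):
    print("Y",c.round(1),s,bp(f,c,0.036).round(3))
c=np.array([[222,327],[228,312],[215,344],[460,370],[468,354],[455,387]])/1.5
print(bp(f,c,.02).round(3))
print("basket",bp(f,np.array([[385,241],[428,262]])/1.5,.142).round(3), bp(f,np.array([[378,265],[417,289],[432,262]])/1.5,.055).round(3))
print("case rim",bp(f,np.array([[226,212],[213,264],[316,293],[326,235]])/1.5,.066).round(3))
print("hooks tips",bp(f,np.array([[497,300],[575,318]])/1.5,.15).round(3),"bar",bp(f,np.array([[487,234],[606,261]])/1.5,.205).round(3),"plate",bp(f,np.array([[466,276],[572,300]])/1.5,.012).round(3))
f=imaging.grab_frame("wrist");save(f,"w0");print(f["K"],f["view"])
E
```

```text
Y [16.  48.4] [13 42  7 14 40] [[0.946 0.945 0.036]]
Y [86.1 66.1] [76 62 18 11 81] [[0.916 0.679 0.036]]
Y [ 1.2 72.3] [ 0 68  5  8 20] [[0.846 0.97  0.036]]
Y [19.8 74.2] [17 71  7  8 24] [[0.849 0.904 0.036]]
Y [34.5 76.6] [32 70  5 14 35] [[0.848 0.85  0.036]]
Y [56.8 82.6] [ 47  73  23  22 123] [[0.838 0.765 0.036]]
Y [86.1 79.5] [79 74 15 11 62] [[0.866 0.666 0.036]]
Y [268.4 168.1] [257 162  27  16  65] [[ 0.643 -0.022  0.036]]
Y [150.4 225. ] [142 216  13  17  52] [[0.393 0.333 0.036]]
Y [299.7 252.1] [296 242   9  20  29] [[ 0.38  -0.163  0.036]]
Y [140.9 270.2] [123 261  35  18 119] [[0.246 0.333 0.036]]
[[ 0.415  0.35   0.02 ]
 [ 0.45   0.344  0.02 ]
 [ 0.376  0.358  0.02 ]
 [ 0.402 -0.185  0.02 ]
 [ 0.44  -0.198  0.02 ]
 [ 0.364 -0.179  0.02 ]]
basket [[ 0.632  0.018  0.142]
 [ 0.601 -0.076  0.142]] [[ 0.6    0.028  0.055]
 [ 0.56  -0.065  0.055]
 [ 0.626 -0.089  0.055]]
case rim [[0.666 0.382 0.066]
 [0.544 0.385 0.066]
 [0.515 0.151 0.066]
 [0.648 0.152 0.066]]
hooks tips [[ 0.542 -0.224  0.15 ]
 [ 0.529 -0.383  0.15 ]] bar [[ 0.658 -0.18   0.205]
 [ 0.639 -0.415  0.205]] plate [[ 0.616 -0.173  0.012]
 [ 0.598 -0.418  0.012]]
[[338.42810962   0.         252.4136967 ]
 [  0.         338.42810962 191.51233477]
 [  0.           0.           1.        ]] [[ 3.36055680e-01  9.41842026e-01  4.21466608e-04 -6.25848214e-01]
 [ 8.90205716e-01 -3.17777562e-01  3.26421821e-01 -4.36153041e-02]
 [ 3.07571722e-01 -1.09320715e-01 -9.45224110e-01  3.80358295e-01]
 [ 0.00000000e+00  0.00000000e+00  0.00000000e+00  1.00000000e+00]]
```

```bash
python3 - <<'E'
from h import *
f=imaging.grab_frame("wrist")
p,r=pose();V=f["view"];c=-V[:3,:3].T@V[:3,3]
print("cam in tool",r.inv().apply(c-p),"axes in tool\n",(r.inv().as_matrix()@V[:3,:3].T).round(3))
print(rel([.36,.33,.25],np.pi/2-.12))
E
```

```text
cam in tool [ 0.08361132  0.00059148 -0.14275006] axes in tool
 [[ 0.001 -0.945 -0.326]
 [ 1.     0.001  0.001]
 [-0.    -0.326  0.945]]
(array([-1.138, -0.965, -0.094]), array([-0.    ,  0.    , -0.0356]))
```

```bash
python3 -m pendant '[[[-0.57,-0.96,-0.1],[0,0,-0.0356],-1],[[-0.57,-0.96,-0.1],[0,0,-0.0356],-1],[[-0.57,-0.96,-0.1],[0,0,-0.0356],-1],[[-0.57,-0.96,-0.1],[0,0,-0.0356],-1],[[-0.57,-0.96,-0.1],[0,0,-0.0356],-1],[[-0.57,-0.96,-0.1],[0,0,-0.0356],-1],[[-0.57,-0.96,-0.1],[0,0,-0.0356],-1],[[-0.57,-0.96,-0.1],[0,0,-0.0356],-1],[[-0.57,-0.96,-0.1],[0,0,-0.0356],-1]]'
python3 - <<'E'
from h import *
print(robot.sense()["position"],rel([.36,.33,.25],np.pi/2-.12))
f=imaging.grab_frame("wrist"); save(f,"w1")
np.savez("w1.npz",color=f["color"],K=f["K"],view=f["view"])
for t in["tube_1","case"]:
    print(t,[(round(x["score"],2),np.round(x["extent"]).astype(int).tolist()) for x in models.search_frame(f,t)[:6]])
E
```

```text
time_s: 2.0
position: [0.2535, 0.37, 0.2515]
eef_rot: [0.0, 0.06, 0.998, 0.0]
wrist_force: [-0.3, -0.3, 0.0]
opening: 0.998
gripper_force: 0.0
[0.25348033 0.36995091 0.2514652 ] (array([-0.553, -0.134,  0.007]), array([ 0.0001,  0.0001, -0.    ]))
tube_1 [(0.79, [256, 278, 31, 81]), (0.46, [217, 362, 161, 45])]
case [(0.89, [220, 362, 157, 44])]
```

View pics/w1.png

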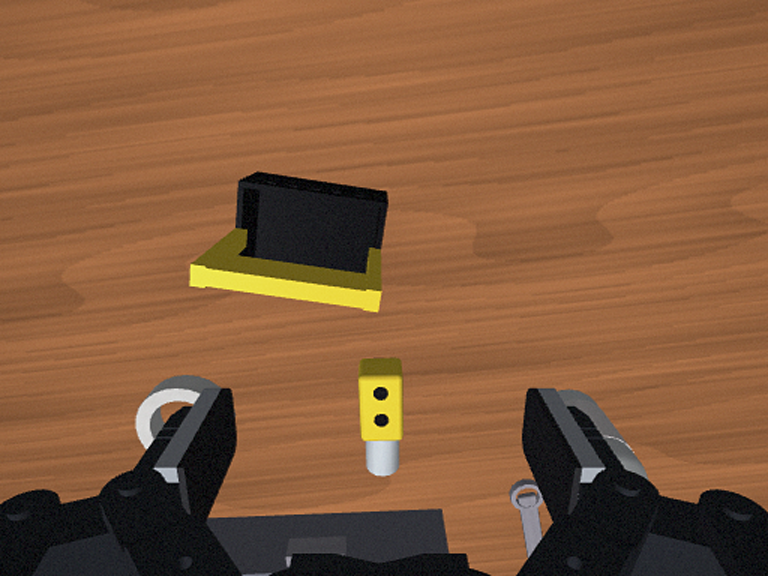

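Wrist view: tube at (380,415) with its dots at (380,394) and (381,420), clear end pointing away from the robot. Fingers show on both sides and the black basket is at (310,240). Now I'll compute its pose.

```bash
python3 - <<'E'
from h import *
f=dict(np.load("w1.npz"))
q=np.array([[361,376],[403,378],[360,438],[401,441],[380,394],[381,420]])/1.5
P=bp(f,q,.036);print(P.round(4))
print(np.linalg.norm(P[0]-P[1]),np.linalg.norm(P[2]-P[0]),np.linalg.norm(P[1]-P[3]))
x=(P[2]+P[3]-P[0]-P[1])/2;x/=np.linalg.norm(x);yaw=np.arctan2(x[1],x[0])
c=P[:4].mean(0);g=c+.009*x;print("yaw",yaw,"sleeve centre",c,"grip",g)
# grip at tube x -12 ; sleeve centre at tube x -19
for z in(.10,.012): print(rel([g[0],g[1],z],np.pi/2+yaw))
E
```

```text
[[0.366  0.3432 0.036 ]
 [0.3718 0.3762 0.036 ]
 [0.4235 0.3348 0.036 ]
 [0.4305 0.3684 0.036 ]
 [0.384  0.3563 0.036 ]
 [0.4083 0.3542 0.036 ]]
0.03344908586309027 0.05810329223871638 0.05925303182030715
yaw -0.13822594549619754 sleeve centre [0.39795315 0.35563912 0.036     ] grip [0.4068673  0.35439905 0.036     ]
(array([-0.773,  0.014,  0.755]), array([-0.   , -0.   ,  0.003]))
(array([-0.773,  0.014,  1.195]), array([-0.   , -0.   ,  0.003]))
```

```bash
python3 -m pendant '[[[-0.773,0.014,0],[0,0,0.003],-1],[[-0.773,0.014,0],[0,0,0.003],-1],[[-0.773,0.014,0],[0,0,0.003],-1],[[-0.773,0.014,0.3],[0,0,0.003],-0.6],[[-0.773,0.014,0.755],[0,0,0.003],-0.6],[[-0.773,0.014,0.755],[0,0,0.003],-0.6],[[-0.773,0.014,0.755],[0,0,0.003],-0.6],[[-0.773,0.014,0.755],[0,0,0.003],-0.6],[[-0.773,0.014,0.755],[0,0,0.003],-0.6]]' 40
python3 -m pendant '[[[0,0,0.2],[0,0,0],-0.4],[[0,0,0.35],[0,0,0],-0.4],[[0,0,0.44],[0,0,0],-0.4],[[0,0,0.44],[0,0,0],-0.4],[[0,0,0.44],[0,0,0],0.6],[[0,0,0.44],[0,0,0],0.6],[[0,0,0.44],[0,0,0],0.6],[[0,0,0.44],[0,0,0],0.6],[[0,0,0.44],[0,0,0],0.6],[[0,0,0.44],[0,0,0],0.6]]' 40
python3 -c "
from h import *
print(robot.sense()['gripper_force'],rel([.58,.30,.2],np.pi/2-.1))
f=imaging.grab_frame('scene');save(f,'s_grip',(180,60,440,255),(780,585))"
```

```text
time_s: 2.9
position: [0.4064, 0.3536, 0.0995]
eef_rot: [-0.001, 0.069, 0.998, -0.001]
wrist_force: [1.0, -0.4, 1.2]
opening: 0.803
gripper_force: 0.0
time_s: 3.73
position: [0.4083, 0.3546, 0.0148]
eef_rot: [0.001, 0.069, 0.998, 0.001]
wrist_force: [-1.1, 0.8, 4.2]
opening: 0.415
gripper_force: 39.5
39.47515547275543 (array([-0.891, -0.149, -0.924]), array([ 0.0004,  0.0004, -0.0062]))
```

```bash
python3 -m pendant '[[[0,0,-0.3],[0,0,0],0.6],[[0,0,-0.6],[0,0,0],0.6],[[-0.1,0.2,-0.95],[0,0,-0.006],0.6],[[-0.3,-0.3,-0.95],[0,0,-0.006],0.6],[[-0.4,-0.35,-0.95],[0,0,-0.006],0.6],[[-0.4,-0.35,-0.95],[0,0,-0.006],0.6],[[-0.4,-0.35,-0.95],[0,0,-0.006],0.6],[[-0.4,-0.35,-0.95],[0,0,-0.006],0.6]]'
python3 -c "
from h import *
print(robot.sense()['gripper_force'])
f=imaging.grab_frame('wrist');save(f,'w2')
np.savez('w2.npz',color=f['color'],K=f['K'],view=f['view'])
g=imaging.grab_frame('top');np.savez('t2.npz',color=g['color'],K=g['K'],view=g['view'])
"
```

```text
time_s: 4.45
position: [0.4788, 0.272, 0.2059]
eef_rot: [0.003, 0.052, 0.999, 0.001]
wrist_force: [-1.5, 0.9, -1.3]
opening: 0.408
gripper_force: 40.2
40.24521052837372
```

View pics/w2.png

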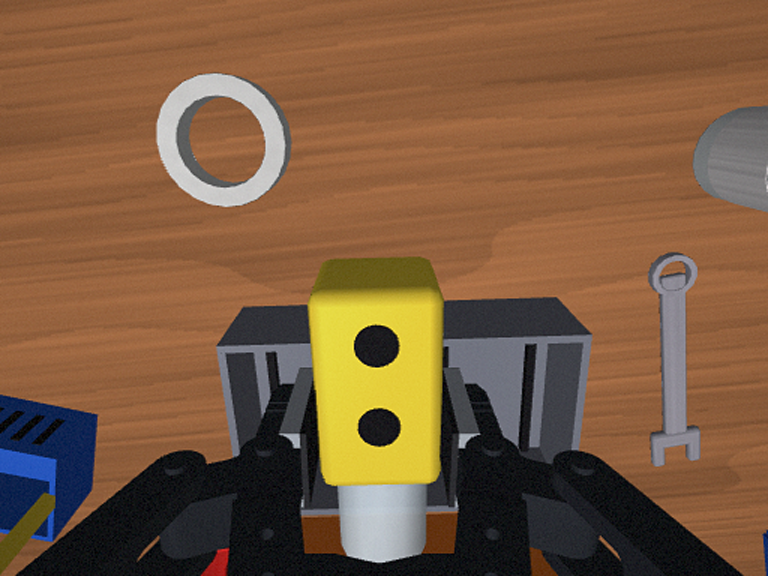

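Wrist view: the tube is held square. The case's front rim outer corners are at (219,346) and (592,334), and the wall base corners at (244,308) and (557,298).

```bash
python3 - <<'E'
from h import *
f=dict(np.load("w2.npz"))
a=bp(f,np.array([[219,346],[592,334]])/1.5,.066);b=bp(f,np.array([[244,308],[557,298]])/1.5,0)
for P in(a,b):
    d=P[1]-P[0];L=np.linalg.norm(d);yaw=np.arctan2(-d[0],d[1]);m=P.mean(0);print(P.round(4).tolist(),L,yaw,(m+.066*np.array([np.cos(yaw),np.sin(yaw),0])).round(4))
# tube in hand
q=np.array([[313,297],[441,297],[316,484],[437,484]])/1.5
P=bp(f,q,.2059+.024);print(P.round(4).tolist(),P.mean(0))
t=dict(np.load("t2.npz"))
for c,yaw in(((.5925,.268),-.1),):
  X=np.array([np.cos(yaw),np.sin(yaw),0]);Y=np.array([-X[1],X[0],0])
  o=np.array([*c,0]);print((pr(t,[o+sx*.066*X+sy*.115*Y+[0,0,.066] for sx,sy in((-1,1),(-1,-1),(1,-1),(1,1))])*1.5).round())
E
```

```text
[[0.5215, 0.1701, 0.066], [0.5373, 0.3977, 0.066]] 0.22819086137210784 -0.06899178694558229 [0.5953 0.2794 0.066 ]
[[0.5226, 0.1689, 0.0], [0.5387, 0.3985, 0.0]] 0.23015459312318506 -0.06988848872893949 [0.5965 0.2791 0.    ]
[[0.4373, 0.2604, 0.2299], [0.4406, 0.292, 0.2299], [0.4938, 0.2529, 0.2299], [0.4975, 0.2873, 0.2299]] [0.46728481 0.27316152 0.2299    ]
[[211. 266.]
 [312. 292.]
 [328. 236.]
 [229. 211.]]
```

```bash
python3 - <<'E'
from h import *
ims=[]
s=imaging.grab_frame("scene");t=imaging.grab_frame("top")
for f,box in((t,(130,120,230,210)),(s,(285,160,385,250))):
  im=cv2.resize(f["color"][...,::-1],None,fx=4,fy=4,interpolation=cv2.INTER_CUBIC)
  for c,yaw,col in(((.596,.2793),-.0695,(0,255,0)),((.5925,.268),-.1,(255,0,255))):
    X=np.array([np.cos(yaw),np.sin(yaw),0]);Y=np.array([-X[1],X[0],0]);o=np.array([*c,0])
    for z in(.066,0):
      p=pr(f,[o+sx*.066*X+sy*.115*Y+[0,0,z] for sx,sy in((-1,1),(-1,-1),(1,-1),(1,1))])*4+1.5
      cv2.polylines(im,[p.round().astype(int)],True,col,1)
  ims.append(im[box[1]*4:box[3]*4,box[0]*4:box[2]*4])
cv2.imwrite("pics/ov.png",np.hstack(ims))
E
```

```text
(no output)
```

View pics/ov.png

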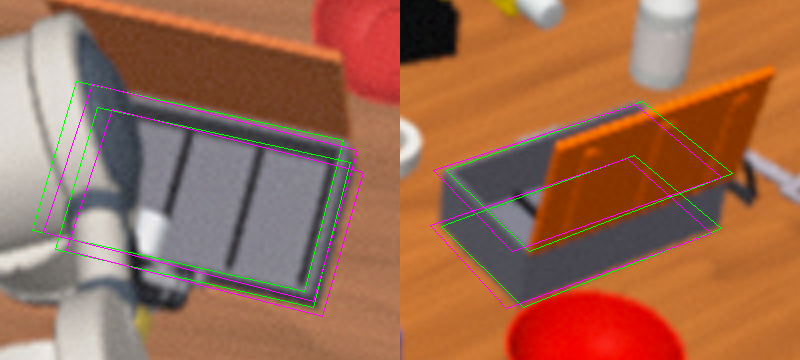

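The green outline (wrist estimate) fits both views: case centre (0.596, 0.278), yaw −0.072. I'll put the tubes in lanes +64 and 0.

```bash
cat >> h.py <<'E'
C=np.array([.596,.278,0]);CY=-.072;CX=np.array([np.cos(CY),np.sin(CY),0]);CYv=np.array([-CX[1],CX[0],0])
def case(x,y,z): return C+x*CX+y*CYv+[0,0,z]
E
python3 -c "
from h import *
print(pose()[0]);
for z in(.2,.11,.021):print(rel(case(-.009,.064,z),np.pi/2+CY))"
```

```text
[0.47562071 0.27378074 0.20226323]
(array([-0.543,  0.4  ,  0.011]), array([-0.    , -0.0001, -0.0045]))
(array([-0.543,  0.4  ,  0.461]), array([-0.    , -0.0001, -0.0045]))
(array([-0.543,  0.4  ,  0.906]), array([-0.    , -0.0001, -0.0045]))
```

```bash
python3 -m pendant '[[[-0.15,0.1,0],[0,0,-0.0045],0.6],[[-0.3,0.2,0],[0,0,-0.0045],0.6],[[-0.45,0.33,0],[0,0,-0.0045],0.6],[[-0.543,0.4,0],[0,0,-0.0045],0.6],[[-0.543,0.4,0.1],[0,0,-0.0045],0.6],[[-0.543,0.4,0.3],[0,0,-0.0045],0.6],[[-0.543,0.4,0.5],[0,0,-0.0045],0.6],[[-0.543,0.4,0.5],[0,0,-0.0045],0.6],[[-0.543,0.4,0.5],[0,0,-0.0045],0.6],[[-0.543,0.4,0.5],[0,0,-0.0045],0.6]]'
python3 -c "
from h import *
print(robot.sense()['gripper_force'])
print(rel(case(-.009,.064,.021),np.pi/2+CY))
f=imaging.grab_frame('wrist');save(f,'w3')
"
```

```text
time_s: 5.48
position: [0.5931, 0.3427, 0.1041]
eef_rot: [0.001, 0.036, 0.999, 0.0]
wrist_force: [-0.2, -0.3, 0.1]
opening: 0.412
gripper_force: 40.2
40.18483579158783
(array([ 0.008, -0.002,  0.415]), array([ 0.0001,  0.0002, -0.    ]))
```

View pics/w3.png

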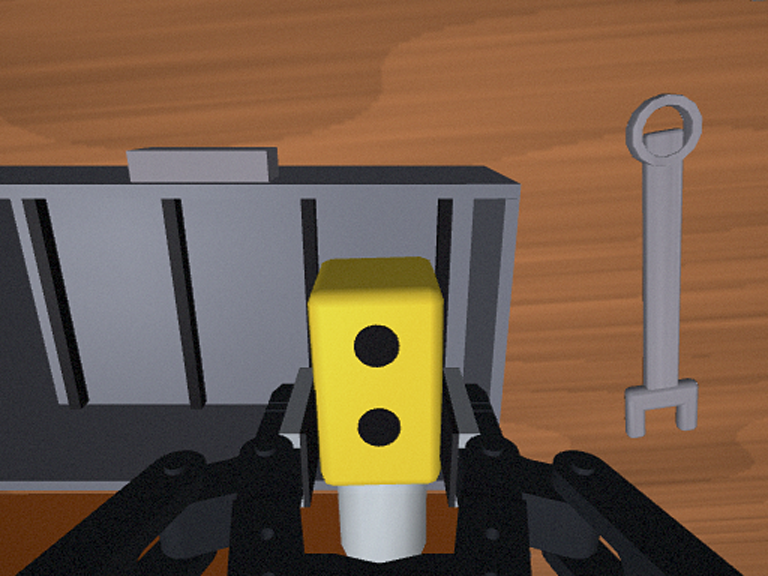

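Wrist view: the tube at column 377 is centred between the lane's ribs (309 and 445). Lower, release and retreat.

```bash
python3 -m pendant '[[[0.004,0,0.1],[0,0,0],0.6],[[0.008,0,0.22],[0,0,0],0.6],[[0.008,0,0.33],[0,0,0],0.6],[[0.008,0,0.4],[0,0,0],0.6],[[0.008,0,0.415],[0,0,0],0.6],[[0.008,0,0.415],[0,0,0],0.6],[[0.008,0,0.415],[0,0,0],0.3],[[0.008,0,0.415],[0,0,0],0.0],[[0.008,0,0.415],[0,0,0],-0.2],[[0.008,0,0.415],[0,0,0],-0.2],[[0.008,0,0.3],[0,0,0],-0.2],[[0.008,0,0.1],[0,0,0],-0.2],[[0.008,0,-0.2],[0,0,0],-0.2],[[0.008,0,-0.5],[0,0,0],-0.2],[[0.008,0,-0.6],[0,0,0],-0.2]]'
python3 -c "
from h import *
f=imaging.grab_frame('wrist');save(f,'w4')
np.savez('w4.npz',color=f['color'],K=f['K'],view=f['view'])
p,_=pose();print(p,rel([.34,.04,.25],np.pi/2-.24), rel([.31,-.175,.25],np.pi/2-.24))
"
```

```text
time_s: 6.78
position: [0.591, 0.3418, 0.2103]
eef_rot: [0.0, 0.036, 0.999, 0.0]
wrist_force: [0.1, 1.0, 0.1]
opening: 0.6
gripper_force: 0.0
[0.59415487 0.34328984 0.21946721] (array([ 1.155, -1.604, -0.175]), array([0.0011, 0.0016, 0.0266])) (array([ 1.226, -2.687, -0.182]), array([0.0011, 0.0016, 0.0266]))
```

View pics/w4.png

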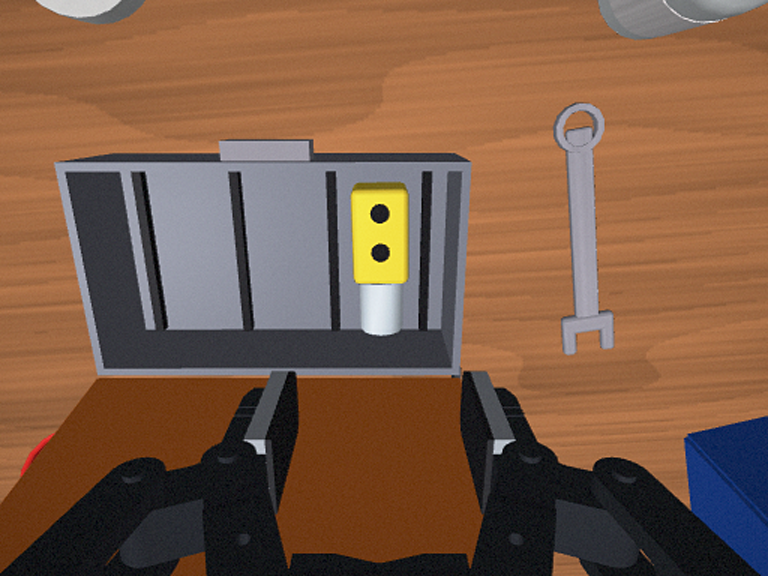

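```bash
python3 -m pendant '[[[0.5,-0.3,-0.15],[0,0,0.013],-0.6],[[0.7,-0.5,-0.15],[0,0,0.013],-0.6],[[0.8,-0.7,-0.15],[0,0,0.013],-0.6],[[0.9,-0.9,-0.15],[0,0,0.013],-0.6],[[0.9,-0.95,-0.15],[0,0,0.013],-0.6],[[0.9,-0.95,-0.15],[0,0,0.013],-0.6],[[0.9,-0.95,-0.15],[0,0,0.013],-0.6],[[0.9,-0.95,-0.15],[0,0,0.013],-0.6],[[0.9,-0.95,-0.15],[0,0,0.013],-0.6]]'
python3 -m pendant '[[[0.0,-0.2,0],[0,0,0.013],-0.6],[[0.05,-0.4,0],[0,0,0.013],-0.6],[[0.1,-0.6,0],[0,0,0.013],-0.6],[[0.15,-0.8,0],[0,0,0.013],-0.6],[[0.25,-1,0],[0,0,0.013],-0.6],[[0.25,-1,0],[0,0,0.013],-0.6],[[0.25,-1,0],[0,0,0.013],-0.6],[[0.25,-1,0],[0,0,0.013],-0.6]]'
python3 - <<'E'
from h import *
f=dict(np.load("w4.npz"))
P=bp(f,np.array([[55,163],[470,160],[100,376],[462,374]])/1.5,.066);print("case",P.round(4).tolist(),P.mean(0),np.linalg.norm(P[1]-P[0]),np.linalg.norm(P[3]-P[2]),np.linalg.norm(P[0]-P[2]))
f=imaging.grab_frame('wrist');np.savez('w5.npz',color=f['color'],K=f['K'],view=f['view'])
print(pose()[0])
for x in models.search_frame(f,"tube_1"):print(x["score"],np.round(x["extent"]),bp(f,x["extent"][:2],.03))
for c,s,m in blobs(f,(20,130,80),(35,255,255),60): print(c,s,bp(f,c,.036))
save(f,'w5')
E
```

```text
time_s: 7.58
position: [0.3979, 0.1651, 0.2383]
eef_rot: [0.001, 0.078, 0.997, 0.0]
wrist_force: [-0.3, 0.3, 0.2]
opening: 0.797
gripper_force: 0.0
time_s: 8.25
position: [0.3187, -0.0246, 0.2377]
eef_rot: [0.001, 0.119, 0.993, 0.0]
wrist_force: [-0.4, 0.1, 0.7]
opening: 0.799
gripper_force: 0.0
case [[0.5217, 0.1686, 0.066], [0.5366, 0.3968, 0.066], [0.6537, 0.1601, 0.066], [0.6689, 0.39, 0.066]] [0.59521728 0.27889202 0.066     ] 0.2286726343179867 0.23035693024370146 0.13225615264466678
[ 0.3188539  -0.02412805  0.2375984 ]
0.6 [144. 246.  38.  72.] [[ 0.39145945 -0.17120516  0.03      ]]
0.53 [447. 183.  78.  74.] [[0.39562701 0.17495537 0.03      ]]
[ 16.03767123 202.09417808] [  0 188  35  32 584] [[ 0.30512148 -0.28506471  0.036     ]]
[142.25353645 236.61425462] [ 124  209   39   59 1838] [[ 0.37684887 -0.16569332  0.036     ]]
```

View pics/w5.png

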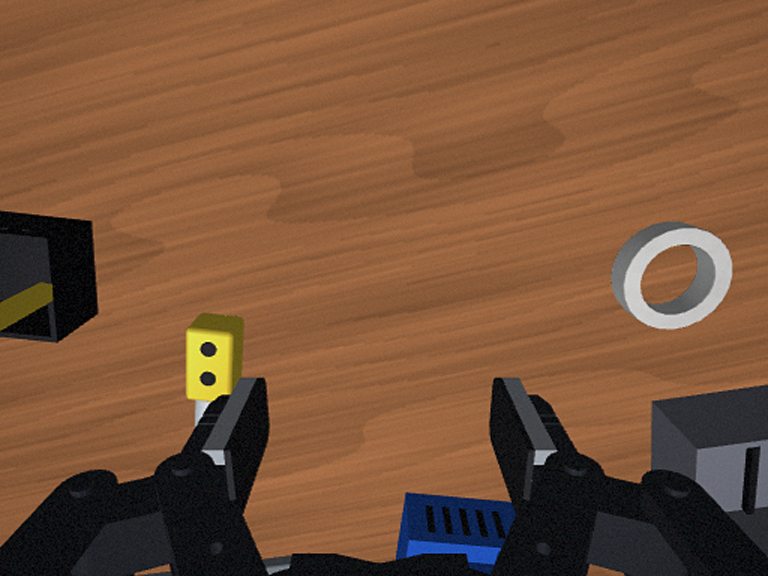

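Wrist view: tube 2 at (210,360) with dots at (208,349) and (207,379). Its top face spans (187,330) to (232,402).

```bash
sed -i 's/C=np.array(\[.596,.278,0\]);CY=-.072/C=np.array([.5955,.2787,0]);CY=-.068/' h.py; python3 - <<'E'
from h import *
f=dict(np.load("w5.npz"))
P=bp(f,np.array([[187,329],[233,332],[188,400],[232,402],[208,349],[207.5,379]])/1.5,.036);print(P.round(4).tolist())
x=(P[2]+P[3]-P[0]-P[1])/2;x/=np.linalg.norm(x);yaw=np.arctan2(x[1],x[0]);d=P[5]-P[4];print(yaw,np.arctan2(d[1],d[0]))
c=P[:4].mean(0);g=c+.009*x;print(c,g)
for z in(.2,.1): print(rel([g[0],g[1],z],np.pi/2+yaw))
E
```

```text
[[0.3521, -0.1774, 0.036], [0.3624, -0.1452, 0.036], [0.4091, -0.198, 0.036], [0.4188, -0.1654, 0.036], [0.3712, -0.1679, 0.036], [0.3952, -0.177, 0.036]]
-0.3452500807645237 -0.36131129617232255
[ 0.38560441 -0.17151152  0.036     ] [ 0.39407333 -0.17455741  0.036     ]
(array([-0.542, -0.645,  0.188]), array([0.    , 0.0001, 0.0175]))
(array([-0.541, -0.645,  0.688]), array([0.    , 0.0001, 0.0175]))
```

```bash
python3 -m pendant '[[[-0.2,-0.2,0],[0,0,0.0175],-0.6],[[-0.4,-0.4,0],[0,0,0.0175],-0.6],[[-0.54,-0.645,0.1],[0,0,0.0175],-0.5],[[-0.54,-0.645,0.2],[0,0,0.0175],-0.5],[[-0.54,-0.645,0.3],[0,0,0.0175],-0.5],[[-0.54,-0.645,0.3],[0,0,0.0175],-0.5],[[-0.54,-0.645,0.3],[0,0,0.0175],-0.5],[[-0.54,-0.645,0.3],[0,0,0.0175],-0.5]]'
python3 - <<'E'
from h import *
f=imaging.grab_frame('wrist');print(pose()[0])
for c,s,m in blobs(f,(20,130,150),(35,255,255),400):
    print(c,s,bp(f,c,.036)); u,v,w,h=s[:4]
    g=cv2.cvtColor(f["color"],cv2.COLOR_RGB2GRAY)[v:v+h,u:u+w]
    n,l,st,ce=cv2.connectedComponentsWithStats((g<60).astype(np.uint8));k=[i for i in range(1,n) if 15<st[i][4]<300 and st[i][0]>0]
    d=ce[k]+[u,v];print(d, D:=bp(f,d,.036))
    cn=cv2.findContours(m.astype(np.uint8),0,2)[0][0];B=cv2.boxPoints(cv2.minAreaRect(cn));print(B.round(1).tolist(),(Q:=bp(f,B,.036)).round(4).tolist(),Q.mean(0))
    if len(D)==2:
        e=D[1]-D[0];e=e if e[0]>0 else -e;yaw=np.arctan2(e[1],e[0]);print("yaw",yaw,np.linalg.norm(e))
E
```

```text
time_s: 9.02
position: [0.3928, -0.1739, 0.1778]
eef_rot: [-0.0, 0.171, 0.985, 0.0]
wrist_force: [-1.1, -0.1, -0.2]
opening: 0.748
gripper_force: 0.0
[ 0.3929119  -0.17404265  0.17819978]
[ 28.65156794 113.3815331 ] [   0  102   57   24 1148] [[ 0.28062643 -0.32858576  0.036     ]]
[] []
[[-0.0, 102.0], [56.0, 102.0], [56.0, 125.0], [0.0, 125.0]] [[0.2649, -0.3456, 0.036], [0.2802, -0.3027, 0.036], [0.2965, -0.3123, 0.036], [0.2808, -0.3561, 0.036]] [ 0.28061673 -0.32919548  0.036     ]
[248.68565489 166.27359667] [ 229  133   41   68 2405] [[ 0.38392019 -0.17328009  0.036     ]]
[[249.10144928 150.0942029 ]
 [248.76377953 178.28346457]] [[ 0.37065031 -0.16810204  0.036     ]
 [ 0.39416384 -0.17691308  0.036     ]]
[[229.0, 200.0], [229.0, 133.0], [269.0, 133.0], [269.0, 200.0]] [[0.4073, -0.2005, 0.036], [0.3513, -0.179, 0.036], [0.3626, -0.1474, 0.036], [0.4194, -0.1667, 0.036]] [ 0.38514177 -0.17343099  0.036     ]
yaw -0.35852726911562655 0.025110174459112136
```

```bash
python3 -m pendant '[[[0,-0.01,0.2],[0,0,0],-0.4],[[0,-0.01,0.4],[0,0,0],-0.4],[[0,-0.01,0.6],[0,0,0],-0.4],[[0,-0.01,0.75],[0,0,0],-0.4],[[0,-0.01,0.825],[0,0,0],-0.4],[[0,-0.01,0.825],[0,0,0],-0.4],[[0,-0.01,0.825],[0,0,0],-0.4],[[0,-0.01,0.825],[0,0,0],0.6],[[0,-0.01,0.825],[0,0,0],0.6],[[0,-0.01,0.825],[0,0,0],0.6],[[0,-0.01,0.825],[0,0,0],0.6],[[0,-0.01,0.825],[0,0,0],0.6],[[0,-0.01,0.825],[0,0,0],0.6]]' 40
python3 -m pendant '[[[0,0,-0.2],[0,0,0],0.6],[[0,0,-0.4],[0,0,0],0.6],[[0,0,-0.6],[0,0,0],0.6],[[0,0.1,-0.8],[0,0,-0.0175],0.6],[[0,0.3,-1],[0,0,-0.0175],0.6],[[0,0.5,-1],[0,0,-0.0175],0.6],[[0,0.7,-1],[0,0,-0.0175],0.6],[[0,0.9,-1],[0,0,-0.0175],0.6],[[0,0.95,-1],[0,0,-0.0175],0.6],[[0,0.95,-1],[0,0,-0.0175],0.6],[[0,0.95,-1],[0,0,-0.0175],0.6],[[0,0.95,-1],[0,0,-0.0175],0.6]]'
python3 -c "
from h import *
print(robot.sense()['gripper_force'],pose()[0])
print(rel(case(-.1,.0,.2),np.pi/2+CY),rel(case(-.009,0,.2),np.pi/2+CY))"
```

```text
time_s: 10.15
position: [0.3927, -0.1774, 0.0141]
eef_rot: [0.002, 0.172, 0.985, -0.001]
wrist_force: [1.0, 4.1, 16.3]
opening: 0.411
gripper_force: 38.3
time_s: 11.15
position: [0.4558, 0.0014, 0.213]
eef_rot: [0.0, 0.118, 0.993, -0.0]
wrist_force: [-0.3, 0.1, -0.6]
opening: 0.413
gripper_force: 42.0
41.96331202983856 [0.45584973 0.00136693 0.21302432]
(array([0.138, 1.428, 0.065]), array([-0.    ,  0.0002, -0.0267])) (array([-0.31 ,  1.504,  0.065]), array([-0.    ,  0.0002, -0.0267]))
```

```bash
python3 -m pendant '[[[0.05,0.2,0],[0,0,-0.0267],0.6],[[0.1,0.4,0],[0,0,-0.0267],0.6],[[0.1,0.6,0],[0,0,-0.0267],0.6],[[0.05,0.8,0],[0,0,-0.0267],0.6],[[0,1,0],[0,0,-0.0267],0.6],[[0,1,0],[0,0,-0.0267],0.6],[[0,1,0],[0,0,-0.0267],0.6],[[0,1,0],[0,0,-0.0267],0.6],[[0,1,0],[0,0,-0.0267],0.6]]'
python3 - <<'E'
from h import *
print(robot.sense()['gripper_force'],pose()[0])
f=imaging.grab_frame('wrist')
b=max(blobs(f,(20,130,120),(35,255,255),400),key=lambda b:b[1][4]);u,v,w,h=b[1][:4];print(b[1])
z=pose()[0][2]+.022;P=bp(f,[[u,v+h],[u+w,v+h]],z);q=(P.mean(0)-pose()[0])@CX
print("sleeve front end ahead of TCP (case x):",q)
print(rel(case(-.009,0,.2),np.pi/2+CY))
E
```

```text
time_s: 11.9
position: [0.5026, 0.1946, 0.2124]
eef_rot: [-0.0, 0.035, 0.999, -0.0]
wrist_force: [0.7, 0.1, -0.4]
opening: 0.41
gripper_force: 41.9
41.92644774913788 [0.50259199 0.19457435 0.21241991]
[ 208  196   91  132 9730]
sleeve front end ahead of TCP (case x): 0.0214735102351827
(array([-0.389,  0.452,  0.062]), array([-0.    , -0.    , -0.0004]))
```

```bash
python3 -m pendant '[[[-0.13,0.15,0],[0,0,0],0.6],[[-0.26,0.3,0],[0,0,0],0.6],[[-0.389,0.452,0],[0,0,0],0.6],[[-0.389,0.452,0.1],[0,0,0],0.6],[[-0.389,0.452,0.25],[0,0,0],0.6],[[-0.389,0.452,0.4],[0,0,0],0.6],[[-0.389,0.452,0.5],[0,0,0],0.6],[[-0.389,0.452,0.5],[0,0,0],0.6],[[-0.389,0.452,0.5],[0,0,0],0.6]]'
python3 - <<'E'
from h import *
print(robot.sense()['gripper_force'],pose()[0])
print(rel(case(-.009,0,.021),np.pi/2+CY))
E
```

```text
time_s: 12.7
position: [0.5865, 0.2798, 0.1121]
eef_rot: [-0.001, 0.035, 0.999, -0.0]
wrist_force: [0.5, 0.6, -0.0]
opening: 0.41
gripper_force: 41.9
41.91857635974884 [0.58650357 0.27980476 0.1121496 ]
(array([-0.001, -0.002,  0.456]), array([-0.0001, -0.0003, -0.0003]))
```

```bash
python3 -m pendant '[[[0,0,0.12],[0,0,0],0.6],[[0,0,0.25],[0,0,0],0.6],[[0,0,0.37],[0,0,0],0.6],[[0,0,0.44],[0,0,0],0.6],[[0,0,0.456],[0,0,0],0.6],[[0,0,0.456],[0,0,0],0.6],[[0,0,0.456],[0,0,0],0.3],[[0,0,0.456],[0,0,0],0.0],[[0,0,0.456],[0,0,0],-0.2],[[0,0,0.456],[0,0,0],-0.2],[[0,0,0.35],[0,0,0],-0.2],[[0,0,0.2],[0,0,0],-0.2],[[0,0,-0.1],[0,0,0],-0.2],[[0,0,-0.4],[0,0,0],-0.2],[[0,0,-0.6],[0,0,0],0],[[0,0,-0.6],[0,0,0],0]]'
python3 - <<'E'
from h import *
print(pose()[0])
f=imaging.grab_frame('wrist');save(f,"w6")
t=imaging.grab_frame('top');np.savez('t6.npz',color=t['color'],K=t['K'],view=t['view']); s=imaging.grab_frame('scene');np.savez('s6.npz',color=s['color'],K=s['K'],view=s['view'])
for th in(1.5,1.57,1.64,1.7):
    H=case(.066,0,.066);e=[H+.134*(-np.cos(th)*CX+np.sin(th)*np.array([0,0,1]))+.009*(np.sin(th)*CX+np.cos(th)*np.array([0,0,1]))+sy*.116*CYv for sy in(1,-1)]
    print(th,pr(s,e).round(1).tolist(),pr(t,e).round(1).tolist())
print(rel(case(.066+.035,0.0,.26),np.pi/2+CY))
E
```

```text
time_s: 14.03
position: [0.5869, 0.2811, 0.236]
eef_rot: [0.001, 0.034, 0.999, 0.0]
wrist_force: [-0.6, -0.1, -0.4]
opening: 0.502
gripper_force: 0.0
[0.58692785 0.28106496 0.23604065]
1.5 [[373.5, 172.3], [319.9, 191.2]] [[136.1, 124.9], [211.2, 141.2]]
1.57 [[375.3, 173.7], [321.6, 192.7]] [[137.0, 122.0], [212.0, 138.3]]
1.64 [[377.0, 175.2], [323.2, 194.4]] [[138.0, 119.3], [212.8, 135.5]]
1.7 [[378.5, 176.6], [324.7, 196.0]] [[138.8, 117.1], [213.5, 133.2]]
(array([-0.543, -0.011, -0.116]), array([ 0.0004,  0.0009, -0.0001]))
```

View pics/w6.png

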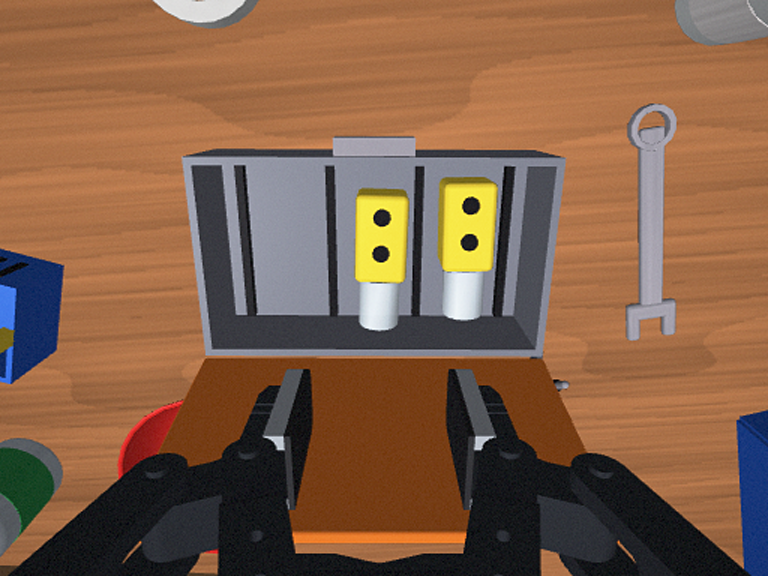

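Wrist view: both tubes lie side by side in adjacent lanes, fully inside the walls, and the lid is upright behind. Now I'll close the fingers, go over and behind the lid, then sweep it shut.

```bash
python3 -m pendant '[[[-0.1,0,-0.15],[0,0,0],1],[[-0.25,0,-0.15],[0,0,0],1],[[-0.4,0,-0.15],[0,0,0],1],[[-0.55,0,-0.15],[0,0,0],1],[[-0.7,0,-0.15],[0,0,0],1],[[-0.7,0,-0.15],[0,0,0],1],[[-0.7,0,-0.15],[0,0,0],1],[[-0.7,0,0.05],[0,0,0],1],[[-0.7,0,0.2],[0,0,0],1],[[-0.7,0,0.3],[0,0,0],1],[[-0.7,0,0.3],[0,0,0],1],[[-0.7,0,0.3],[0,0,0],1]]' 40
python3 - <<'E'
from h import *
p=pose()[0];d=p-C;print(p,"case frame",d@CX,d@CYv,p[2],robot.sense()["wrist_force"])
for x,z in((126,176),(86,177),(56,179),(27,170),(2,154),(-18,131),(-32,104.5),(-36,89),(-38,73)):
    print(rel(case(x/1e3,0,z/1e3),np.pi/2+CY)[0])
E
```

```text
time_s: 15.18
position: [0.7252, 0.2715, 0.1717]
eef_rot: [-0.001, 0.034, 0.999, -0.0]
wrist_force: [-0.0, -0.3, 1.0]
opening: 0.005
gripper_force: 0.0
[0.72521415 0.27152211 0.17169882] case frame 0.1299020869022623 0.0016524699291388025 0.1716988202295243 [-0.01052402 -0.25103792  1.04308224]
[ 0.02  -0.008 -0.021]
[ 0.22  -0.008 -0.026]
[ 0.37  -0.008 -0.036]
[ 0.514 -0.008  0.01 ]
[ 0.639 -0.008  0.09 ]
[ 0.739 -0.008  0.205]
[ 0.809 -0.008  0.338]
[ 0.829 -0.008  0.415]
[ 0.838 -0.008  0.496]
```

```bash
python3 -m pendant '[[[0.1,0,-0.02],[0,0,0],1],[[0.16,0,-0.025],[0,0,0],1],[[0.22,0,-0.025],[0,0,0],1],[[0.3,0,-0.03],[0,0,0],1],[[0.37,0,-0.035],[0,0,0],1],[[0.44,0,-0.015],[0,0,0],1],[[0.515,0,0.01],[0,0,0],1],[[0.58,0,0.05],[0,0,0],1],[[0.64,0,0.09],[0,0,0],1],[[0.69,0,0.145],[0,0,0],1],[[0.74,0,0.205],[0,0,0],1]]'
python3 -m pendant '[[[0.035,0,0.06],[0,0,0],1],[[0.07,0,0.13],[0,0,0],1],[[0.09,0,0.21],[0,0,0],1],[[0.1,0,0.27],[0,0,0],1],[[0.1,0,0.29],[0,0,0],1],[[0.1,0,0.295],[0,0,0],1],[[0.1,0,0.295],[0,0,0],1]]'
```

```text
time_s: 16.1
position: [0.5798, 0.2824, 0.1344]
eef_rot: [0.003, 0.034, 0.999, 0.001]
wrist_force: [1.9, 1.2, 3.2]
opening: -0.0
gripper_force: 1.3
time_s: 16.68
position: [0.5586, 0.2833, 0.0749]
eef_rot: [0.0, 0.034, 0.999, 0.0]
wrist_force: [-8.6, -1.5, 11.8]
opening: -0.001
gripper_force: 6.3
```

Contact at 75 mm matches a shut lid. I'll press slightly more, lift and check.

```bash
python3 -m pendant '[[[0,0,0.015],[0,0,0],1],[[0,0,0.02],[0,0,0],1],[[0,0,0.02],[0,0,0],1],[[0,0,-0.1],[0,0,0],1],[[0,0,-0.3],[0,0,0],0.5],[[0.1,-0.2,-0.5],[0,0,0],0],[[0.3,-0.5,-0.7],[0,0,0],-0.5],[[0.4,-0.8,-0.85],[0,0,0],-0.5],[[0.4,-0.9,-0.85],[0,0,0],-0.5],[[0.4,-0.9,-0.85],[0,0,0],-0.5],[[0.4,-0.9,-0.85],[0,0,0],-0.5],[[0.4,-0.9,-0.85],[0,0,0],-0.5]]'
python3 - <<'E'
from h import *
print(pose()[0])
s=imaging.grab_frame("scene");t=imaging.grab_frame("top");w=imaging.grab_frame("wrist")
np.savez('w7.npz',color=w['color'],K=w['K'],view=w['view']);np.savez('t7.npz',color=t['color'],K=t['K'],view=t['view'])
def crop(f,b):return cv2.resize(f["color"][b[1]:b[3],b[0]:b[2],::-1],(400,300),interpolation=cv2.INTER_CUBIC)
W=cv2.resize(w["color"][...,::-1],(400,300))
cv2.imwrite("pics/m7.png",np.vstack([np.hstack([crop(s,(280,140,400,230)),crop(t,(130,110,250,200))]),np.hstack([W,crop(t,(240,140,420,275))])]))
E
```

```text
time_s: 17.68
position: [0.4667, 0.1063, 0.2462]
eef_rot: [0.003, 0.035, 0.999, 0.0]
wrist_force: [1.6, 0.7, 2.0]
opening: 0.752
gripper_force: 0.0
[0.46666618 0.10627715 0.24618827]
```

View pics/m7.png

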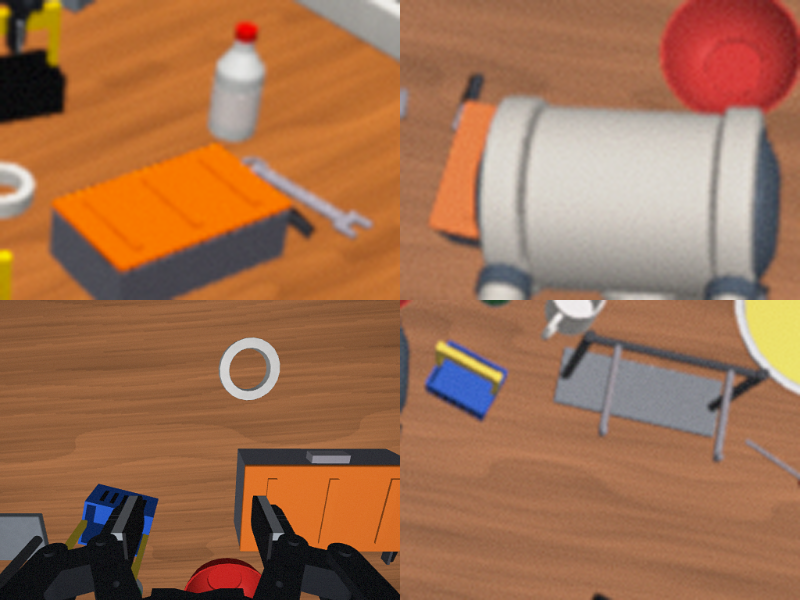

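Scene: the lid is fully shut and flush. The only blue basket is at panel pixel (465,380), between the can and the rack; the black ones don't fit the description. Moving over it.

```bash
python3 -m pendant '[[[-0.05,-0.1,-0.2],[0,0,0],-1],[[-0.2,-0.3,-0.3],[0,0,0],-1],[[-0.35,-0.5,-0.3],[0,0,0],-1],[[-0.5,-0.7,-0.3],[0,0,0],-1],[[-0.65,-0.85,-0.3],[0,0,0],-1],[[-0.65,-0.85,-0.3],[0,0,0],-1],[[-0.65,-0.85,-0.3],[0,0,0],-1],[[-0.65,-0.85,-0.3],[0,0,0],-1]]'
python3 - <<'E'
from h import *
print(pose()[0])
w=imaging.grab_frame("wrist");np.savez('w8.npz',color=w['color'],K=w['K'],view=w['view']);save(w,"w8",size=(800,600))
for c,s,m in blobs(w,(20,100,60),(35,255,255),100):
    B=cv2.boxPoints(cv2.minAreaRect(np.argwhere(m)[:,::-1].astype(np.float32)));print(c,s,(B*1.5625).round().tolist(),bp(w,B,.142).round(3).tolist())
E
```

```text
time_s: 18.5
position: [0.5859, -0.07, 0.3016]
eef_rot: [-0.0, 0.035, 0.999, 0.0]
wrist_force: [-0.4, -0.8, -0.3]
opening: 1.002
gripper_force: 0.0
[ 0.58593428 -0.07004968  0.30155794]
[300.75541516 192.84702166] [ 250  159  104   60 2216] [[382.0, 297.0], [395.0, 248.0], [560.0, 293.0], [547.0, 342.0]] [[0.605, -0.078, 0.142], [0.575, -0.068, 0.142], [0.609, 0.029, 0.142], [0.641, 0.022, 0.142]]
```

View pics/w8.png

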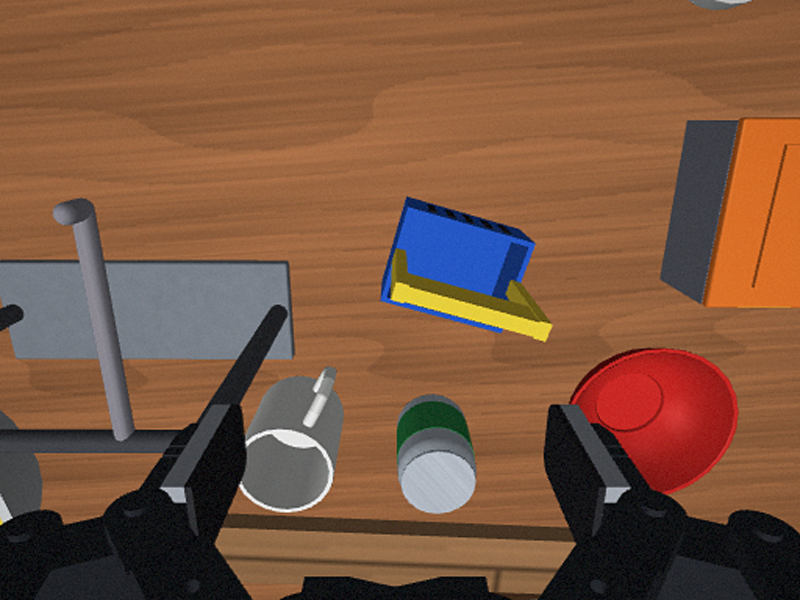

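```bash
python3 - <<'E'
from h import *
w=dict(np.load("w8.npz"));t=dict(np.load("t7.npz"));k=1.5625
a=bp(w,np.array([[392,291],[550,333],[394,283],[553,325],[390,300],[547,341]])/k,.142);print("strap",a.round(4).tolist());
d=a[1]-a[0];print(np.linalg.norm(d),"yaw",np.arctan2(-d[0],d[1]),"mid",a[:2].mean(0))
# alt: basket rim corners z .055
b=bp(w,np.array([[407,198],[535,243],[384,299]])/k,.055);print("rim",b.round(4).tolist(),np.linalg.norm(b[1]-b[0]),np.linalg.norm(b[2]-b[0]),np.arctan2(*(-1,1)*(b[1]-b[0])[:2]))
obs=[(w,k,(35,125,12),(288,262)),(w,k,(125,125,12),(293,357)),(w,k,(-42,75,'h'),(75,205)),(w,k,(74,75,'s'),(121,436)),
(t,1.5,(35,125,12),(467,270)),(t,1.5,(35,-125,12),(572,300)),(t,1.5,(-42,75,'h'),(497,299)),(t,1.5,(-42,-75,'h'),(575,317)),(t,1.5,(80,115,205),(487,235)),(t,1.5,(80,-115,205),(606,262))]
def res(v,full=False):
    x,y,th,h=v;o=[]
    for f,s,P,uv in obs:
        z=P[2]
        z=h if z=='h' else h-.005 if z=='s' else z/1e3
        q=np.array([x+P[0]/1e3*np.cos(th)-P[1]/1e3*np.sin(th),y+P[0]/1e3*np.sin(th)+P[1]/1e3*np.cos(th),z])
        o.append((pr(f,q)[0]-np.array(uv)/s)*(1. if f is w else 1.))
    o=np.array(o);return o if full else o.ravel()
r=least_squares(res,[.57,-.3,-.08,.19],loss="soft_l1");print(r.x,res(r.x,True).round(1).tolist())
x,y,th,h=r.x;print("hook_left seat",x-.075*np.sin(th),y+.075*np.cos(th),h)
E
```

```text
strap [[0.6014, -0.0719, 0.142], [0.6354, 0.0237, 0.142], [0.5965, -0.0703, 0.142], [0.6302, 0.0254, 0.142], [0.6071, -0.0735, 0.142], [0.6407, 0.022, 0.142]]
0.10143773931874733 yaw -0.3413627721027526 mid [ 0.61842561 -0.02409774  0.142     ]
rim [[0.5593, -0.0583, 0.055], [0.5993, 0.0356, 0.055], [0.6359, -0.0809, 0.055]] 0.10211003769449963 0.079928902486581 -0.4032396901400635
[ 0.56666986 -0.2839264  -0.08044974  0.21336282] [[-0.8, -0.4], [-0.5, 0.9], [-0.8, 2.1], [-0.0, -2.8], [-4.0, 4.9], [-2.1, 1.6], [-2.3, -0.6], [-2.4, -0.6], [-1.5, -0.2], [-3.6, -0.5]]
hook_left seat 0.5726970856970781 -0.2091689715089024 0.21336281854487552
```

```bash
python3 -m pendant '[[[0.1,-0.2,0],[0,0,0],-1],[[0.2,-0.4,0],[0,0,0],-1],[[0.25,-0.47,0],[0,0,0],-1],[[0.25,-0.47,0],[0,0,0],-1],[[0.25,-0.47,0],[0,0,0],-1],[[0.25,-0.47,0],[0,0,0],-1],[[0.25,-0.47,0],[0,0,0],-1]]'
python3 -c "
from h import *
w=imaging.grab_frame('wrist');np.savez('w9.npz',color=w['color'],K=w['K'],view=w['view'])"
python3 -m pendant '[[[0,-0.2,0],[0,0,0],-1],[[-0.02,-0.4,0],[0,0,0],-1],[[-0.04,-0.65,0],[0,0,0],-1],[[-0.04,-0.65,0],[0,0,0],-1],[[-0.04,-0.65,0],[0,0,0],-1],[[-0.04,-0.65,0],[0,0,0],-1],[[-0.04,-0.65,0],[0,0,0],-1],[[-0.04,-0.65,0],[0,0,0],-1]]'
python3 -c "
from h import *
w=imaging.grab_frame('wrist');np.savez('w10.npz',color=w['color'],K=w['K'],view=w['view'])
a=np.load('w9.npz')['color']; im=np.vstack([a[60:360],w['color'][60:360]])[...,::-1]
cv2.imwrite('pics/m9.png',im)"
```

```text
time_s: 19.13
position: [0.5289, -0.1586, 0.3024]
eef_rot: [0.0, 0.033, 0.999, 0.0]
wrist_force: [0.4, 0.4, -0.3]
opening: 1.003
gripper_force: 0.0
time_s: 19.85
position: [0.5278, -0.2889, 0.3024]
eef_rot: [-0.0, 0.034, 0.999, 0.0]
wrist_force: [-0.1, -0.8, 1.3]
opening: 0.999
gripper_force: 0.0
```

View pics/m9.png

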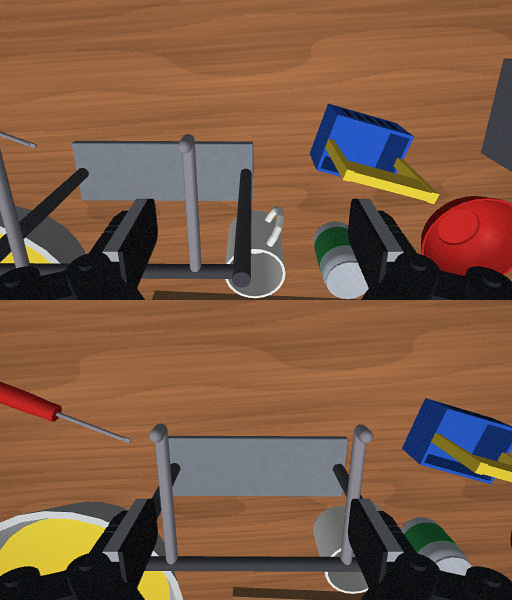

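Upper panel (y −0.16): left hook tip at (187,141), its prong meets the crossbar at (195,268). Lower panel (y −0.29): tips at (363,436) and (158,433), joints at (347,562) and (171,560). Plate corners show in both. Refitting the rack.

```bash
python3 - <<'E'
from h import *
W={k:dict(np.load(f"w{k}.npz")) for k in(8,9,10)}
# tuples: frame,(x,y,z or 'tip'/'pr'),(u,v native)
obs=[(9,(35,125,12),(253,202)),(9,(35,-125,12),(73,203)),(9,(-42,75,'tip'),(187,201)),(9,(74,75,'pr'),(195,327)),
(10,(35,125,12),(347,197)),(10,(35,-125,12),(168,197)),(10,(-42,75,'tip'),(363,196)),(10,(-42,-75,'tip'),(158,193)),(10,(74,75,'pr'),(347,320)),(10,(74,-75,'pr'),(171,318)),
(8,(35,125,12),(288/1.5625,262/1.5625)),(8,(-42,75,'tip'),(73/1.5625,212/1.5625)),(8,(74,75,'pr'),(122/1.5625,434/1.5625))]
def res(v,full=False):
    x,y,th,h=v;o=[]
    for f,P,uv in obs:
        z={'tip':h+.010,'pr':h}.get(P[2]) if isinstance(P[2],str) else P[2]/1e3
        q=np.array([x+P[0]/1e3*np.cos(th)-P[1]/1e3*np.sin(th),y+P[0]/1e3*np.sin(th)+P[1]/1e3*np.cos(th),z])
        o.append(pr(W[f],q)[0]-np.array(uv))
    o=np.array(o);return o if full else o.ravel()
r=least_squares(res,[.57,-.3,-.08,.19],loss="soft_l1");print(r.x,res(r.x,True).round(1).tolist())
x,y,th,h=r.x
for s in(1,-1):print("hook seat",x-s*.075*np.sin(th),y+s*.075*np.cos(th),h)
# basket in w9: strap top face corners (native rows = shown+60)
f=W[9];a=bp(f,np.array([[345,239],[438,259]]),.142);d=a[1]-a[0];print(a.round(4).tolist(),np.arctan2(-d[0],d[1]),a.mean(0))
for n,o in((9,None),(8,None)):
  for b in blobs(W[n],(20,150,190),(35,255,255),100):
    if b[0][0]<150: continue
    B=cv2.boxPoints(cv2.minAreaRect(np.argwhere(b[2])[:,::-1].astype(np.float32)));Q=bp(W[n],B,.142);print(n,B.round(1).tolist(),Q[:,:2].round(4).tolist(),Q.mean(0).round(4))
E
```

```text
[ 0.56807099 -0.28407597 -0.07669802  0.20688672] [[0.3, 1.5], [-2.4, -1.3], [-0.6, 4.5], [0.6, -0.6], [1.7, 1.4], [-2.8, -0.4], [4.2, -0.2], [-0.3, 0.7], [0.0, -0.7], [0.7, -0.2], [-0.7, 0.3], [-2.5, 0.2], [0.7, -1.3]]
hook seat 0.5738177059898217 -0.20929645825052484 0.20688671540311204
hook seat 0.5623242794134309 -0.3588554805311385 0.20688671540311204
[[0.6062, -0.0706, 0.142], [0.6352, 0.0244, 0.142]] -0.29599330093803505 [ 0.62072442 -0.02310586  0.142     ]
9 [[342.6000061035156, 239.39999389648438], [345.5, 228.8000030517578], [438.3999938964844, 253.60000610351562], [435.5, 264.20001220703125]] [[0.6065, -0.073], [0.595, -0.0704], [0.629, 0.0241], [0.6412, 0.0226]] [ 0.6179 -0.0242  0.142 ]
8 [[249.8000030517578, 191.39999389648438], [252.89999389648438, 179.89999389648438], [353.29998779296875, 207.10000610351562], [350.1000061035156, 218.60000610351562]] [[0.6065, -0.0733], [0.5954, -0.0696], [0.6292, 0.0247], [0.641, 0.022]] [ 0.618 -0.024  0.142]
```

```bash
python3 - <<'E'
from h import *
print(robot.sense()["joint_positions"])
print(rel([.57,-.16,.29],np.pi/2-.068+.65)); print(rel([.618,-.024,.25],-.345))
E
```

```text
[-6.00294567e-01  4.02024287e-01  1.30241040e+00  1.53050542e-04
  1.43710377e+00 -2.10403134e+00]
(array([-0.167,  0.658,  0.062]), array([ 0.    ,  0.    , -0.1033]))
(array([-0.361,  1.352,  0.262]), array([ 0.    ,  0.    , -0.2058]))
```

```bash
python3 -m pendant '[[[-0.05,0.2,0],[0,0,0.02],-1],[[-0.1,0.4,0],[0,0,0.04],-1],[[-0.167,0.658,0],[0,0,0.06],-1],[[-0.167,0.658,0.06],[0,0,0.08],-1],[[-0.167,0.658,0.06],[0,0,0.1],-1],[[-0.167,0.658,0.06],[0,0,0.12],-1],[[-0.167,0.658,0.06],[0,0,0.14],-1],[[-0.167,0.658,0.06],[0,0,0.16],-1],[[-0.167,0.658,0.06],[0,0,0.18],-1],[[-0.167,0.658,0.06],[0,0,0.2],-1],[[-0.167,0.658,0.06],[0,0,0.22],-1],[[-0.167,0.658,0.06],[0,0,0.24],-1],[[-0.167,0.658,0.06],[0,0,0.26],-1],[[-0.167,0.658,0.06],[0,0,0.28],-1],[[-0.167,0.658,0.06],[0,0,0.294],-1],[[-0.167,0.658,0.06],[0,0,0.294],-1],[[-0.167,0.658,0.06],[0,0,0.294],-1]]'
python3 - <<'E'
from h import *
print(robot.sense()["joint_positions"][5])
print(rel([.618,-.024,.25],-.345)); print(rel([.618,-.024,.117],-.345))
E
```

```text
time_s: 21.32
position: [0.5699, -0.1606, 0.2904]
eef_rot: [0.0, 0.817, 0.577, 0.0]
wrist_force: [0.4, 0.4, 0.4]
opening: 0.998
gripper_force: 0.0
-0.03467790335382375
(array([ 0.724, -0.002,  0.202]), array([ 0.    , -0.    ,  0.0006]))
(array([ 0.724, -0.002,  0.867]), array([ 0.    , -0.    ,  0.0006]))
```

```bash
python3 -m pendant '[[[0.2,0,0],[0,0,0],-1],[[0.4,0,0],[0,0,0],-1],[[0.6,0,0.05],[0,0,0],-1],[[0.724,0,0.1],[0,0,0],-1],[[0.724,0,0.2],[0,0,0],-1],[[0.724,0,0.2],[0,0,0],-1],[[0.724,0,0.2],[0,0,0],-1]]'
python3 - <<'E'
from h import *
p,r=pose();print(p);f=imaging.grab_frame("wrist")
for b in blobs(f,(20,150,170),(35,255,255),200):
    B=cv2.boxPoints(cv2.minAreaRect(np.argwhere(b[2])[:,::-1].astype(np.float32)));Q=bp(f,B,.142);print(B.round().tolist(),Q.mean(0),"tool frame",r.inv().apply(Q-p).round(4).tolist())
print(rel([.618,-.024,.117],-.345))
E
```

```text
time_s: 21.9
position: [0.6182, -0.0248, 0.2498]
eef_rot: [-0.001, 0.817, 0.577, -0.001]
wrist_force: [-0.0, -2.2, 0.4]
opening: 1.001
gripper_force: 0.0
[ 0.61823976 -0.02475934  0.24982765]
[[244.0, 125.0], [259.0, 125.0], [259.0, 246.0], [244.0, 246.0]] [ 0.61810763 -0.02446033  0.142     ] tool frame [[0.05, -0.0055, 0.1078], [0.05, 0.0055, 0.1078], [-0.0494, 0.0062, 0.1078], [-0.0494, -0.0062, 0.1079]]
(array([ 0.005, -0.005,  0.669]), array([-0.    ,  0.    ,  0.0003]))
```

Strap is centred and aligned under the tool. Grasp it.

```bash
python3 -m pendant '[[[0,0,0.15],[0,0,0],-1],[[0,0,0.3],[0,0,0],-1],[[0,0,0.45],[0,0,0],-1],[[0,0,0.6],[0,0,0],-1],[[0,0,0.665],[0,0,0],-1],[[0,0,0.665],[0,0,0],-1],[[0,0,0.665],[0,0,0],0],[[0,0,0.665],[0,0,0],1],[[0,0,0.665],[0,0,0],1],[[0,0,0.665],[0,0,0],1],[[0,0,0.665],[0,0,0],1],[[0,0,0.665],[0,0,0],1],[[0,0,0.665],[0,0,0],1],[[0,0,0.665],[0,0,0],1],[[0,0,0.665],[0,0,0],1]]' 70
python3 -m pendant '[[[0,0,-0.1],[0,0,0],1],[[0,0,-0.25],[0,0,0],1],[[0,0,-0.4],[0,0,0],1],[[0,0,-0.55],[0,0,0],1],[[0,0,-0.68],[0,0,0],1],[[0,0,-0.68],[0,0,0],1],[[0,0,-0.68],[0,0,0],1]]'
python3 - <<'E'
from h import *
print(robot.sense()["gripper_force"],pose()[0])
th=-.0767;S=np.array([.5738,-.2095,0]);X=np.array([np.cos(th),np.sin(th),0])
for n,q in(("front",S-.10*X+[0,0,.25]),("over",S-.005*X+[0,0,.25]),("down",S-.005*X+[0,0,.212])):print(n,q,rel(q,th))
E
```

```text
time_s: 23.2
position: [0.6188, -0.0249, 0.1177]
eef_rot: [0.0, 0.818, 0.575, 0.0]
wrist_force: [-3.5, 1.1, 7.0]
opening: 0.098
gripper_force: 69.4
time_s: 23.78
position: [0.6194, -0.0251, 0.2545]
eef_rot: [0.001, 0.818, 0.575, 0.001]
wrist_force: [0.4, -0.2, -2.5]
opening: 0.102
gripper_force: 68.7
68.67093086242676 [ 0.61942278 -0.02510236  0.25445903]
front [ 0.474094   -0.20183752  0.25      ] (array([-1.077, -0.385,  0.021]), array([ 0.0004, -0.    , -0.0427]))
over [ 0.5688147  -0.20911688  0.25      ] (array([-0.951,  0.073,  0.022]), array([ 0.0004, -0.    , -0.0427]))
down [ 0.5688147  -0.20911688  0.212     ] (array([-0.952,  0.072,  0.212]), array([ 0.0004, -0.    , -0.0427]))
```

```bash
python3 -m pendant '[[[-0.04,-0.1,-0.03],[0,0,0],1],[[-0.08,-0.2,-0.03],[0,0,0],1],[[-0.12,-0.3,-0.03],[0,0,0],1],[[-0.16,-0.4,-0.03],[0,0,-0.01],1],[[-0.2,-0.5,-0.03],[0,0,-0.02],1],[[-0.24,-0.6,-0.03],[0,0,-0.03],1],[[-0.275,-0.69,-0.03],[0,0,-0.043],1],[[-0.275,-0.69,-0.03],[0,0,-0.043],1],[[-0.275,-0.69,-0.03],[0,0,-0.043],1]]'
python3 - <<'E'
from h import *
print(robot.sense()["gripper_force"],robot.sense()["opening"],pose()[0])
th=-.0767;S=np.array([.5738,-.2095,0]);X=np.array([np.cos(th),np.sin(th),0])
for n,q in(("front",S-.10*X+[0,0,.25]),("over",S-.005*X+[0,0,.25]),("down",S-.005*X+[0,0,.212])):print(n,q,rel(q,th))
E
```

```text
time_s: 24.53
position: [0.4692, -0.03, 0.2583]
eef_rot: [-0.001, 0.733, 0.68, -0.001]
wrist_force: [0.3, -0.7, -2.4]
opening: 0.101
gripper_force: 68.8
68.8455855846405 0.10090174192468913 [ 0.46921817 -0.03000763  0.25834784]
front [ 0.474094   -0.20183752  0.25      ] (array([-0.855,  0.089,  0.041]), array([-0.0003, -0.    ,  0.0002]))
over [ 0.5688147  -0.20911688  0.25      ] (array([-0.855,  0.564,  0.04 ]), array([-0.0003, -0.    ,  0.0002]))
down [ 0.5688147  -0.20911688  0.212     ] (array([-0.855,  0.565,  0.23 ]), array([-0.0003, -0.    ,  0.0002]))
```

```bash
python3 -m pendant '[[[-0.12,0,0],[0,0,0],1],[[-0.24,0,0],[0,0,0],1],[[-0.36,0,0],[0,0,0],1],[[-0.48,0.03,0],[0,0,0],1],[[-0.6,0.06,0],[0,0,0],1],[[-0.72,0.09,0],[0,0,0],1],[[-0.855,0.09,0],[0,0,0],1],[[-0.855,0.09,0],[0,0,0],1],[[-0.855,0.09,0],[0,0,0],1],[[-0.855,0.09,0],[0,0,0],1]]'
python3 - <<'E'
from h import *
print(robot.sense()["gripper_force"],pose()[0])
s=imaging.grab_frame("scene");t=imaging.grab_frame("top");w=imaging.grab_frame("wrist")
np.savez('w11.npz',color=w['color'],K=w['K'],view=w['view'])
c=lambda f,b:cv2.resize(f["color"][b[1]:b[3],b[0]:b[2],::-1],(400,300),interpolation=cv2.INTER_CUBIC)
cv2.imwrite("pics/m11.png",np.hstack([np.vstack([c(s,(130,170,270,275)),c(t,(260,130,420,250))]),cv2.resize(w["color"][:,:,::-1],(400,300)) if 0 else np.vstack([c(w,(0,0,512,384)),c(w,(128,100,384,292))])]))
E
```

```text
time_s: 25.37
position: [0.4757, -0.2018, 0.2585]
eef_rot: [-0.001, 0.733, 0.68, -0.0]
wrist_force: [0.4, 0.9, -1.9]
opening: 0.102
gripper_force: 68.8
68.82054090499878 [ 0.47567054 -0.20175854  0.25846747]
```

View pics/m11.png

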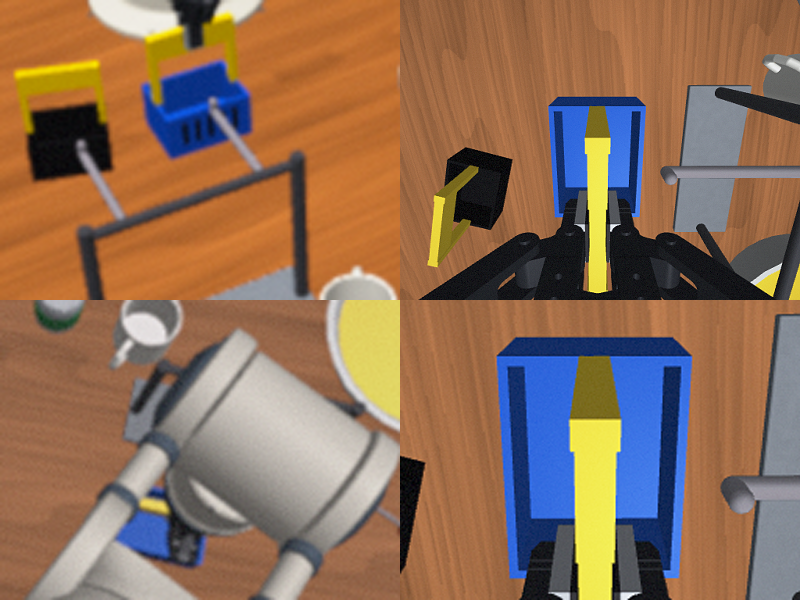

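```bash
python3 - <<'E'
from h import *
f=dict(np.load("w11.npz"));th=-.0767;S=np.array([.5738,-.2095,0]);X=np.array([np.cos(th),np.sin(th),0])
px=np.array([[268,175],[395,173],[268,168],[268,183]])*1.28
px2=np.array([[740/800*0+128+(740-400)*.64,100+(495-300)*.64]])
for z in(.2,.207,.212):print(z,bp(f,px,z).round(4).tolist(),bp(f,px2,z).round(4))
print("pred tip pix",(pr(f,[S-.042*X+[0,0,.214],S+.03*X+[0,0,.205]])/1.28).round(1), "tcp y along hook axis",)
print(rel(S-.003*X+[0,0,.255],th),rel(S-.003*X+[0,0,.212],th))
E
```

```text
0.2 [[0.5348, -0.2129, 0.2], [0.6402, -0.2188, 0.2], [0.5348, -0.2065, 0.2], [0.5349, -0.2203, 0.2]] [[ 0.5365 -0.2136  0.2   ]]
0.207 [[0.533, -0.2096, 0.207], [0.6347, -0.2153, 0.207], [0.533, -0.2034, 0.207], [0.5331, -0.2167, 0.207]] [[ 0.5347 -0.2102  0.207 ]]
0.212 [[0.5317, -0.2072, 0.212], [0.6308, -0.2128, 0.212], [0.5317, -0.2012, 0.212], [0.5318, -0.2141, 0.212]] [[ 0.5333 -0.2078  0.212 ]]
pred tip pix [[268.9 175. ]
 [355.1 170.6]] tcp y along hook axis
(array([-0.005,  0.477,  0.02 ]), array([-0.0001, -0.    ,  0.0004])) (array([-0.005,  0.478,  0.235]), array([-0.0001, -0.    ,  0.0004]))
```

Prediction and observed tip agree to within a pixel. Slide onto the hook, then lower while watching the force.

```bash
python3 -m pendant '[[[0,0.1,0],[0,0,0],1],[[0,0.2,0],[0,0,0],1],[[0,0.3,0],[0,0,0],1],[[0,0.4,0],[0,0,0],1],[[-0.005,0.477,0],[0,0,0],1],[[-0.005,0.477,0],[0,0,0],1],[[-0.005,0.477,0.04],[0,0,0],1],[[-0.005,0.477,0.08],[0,0,0],1],[[-0.005,0.477,0.12],[0,0,0],1],[[-0.005,0.477,0.16],[0,0,0],1],[[-0.005,0.477,0.18],[0,0,0],1],[[-0.005,0.477,0.18],[0,0,0],1]]'
python3 -m pendant '[[[0,0,0.015],[0,0,0],1],[[0,0,0.03],[0,0,0],1],[[0,0,0.03],[0,0,0],1]]'
```

```text
time_s: 26.52
position: [0.5698, -0.2099, 0.222]
eef_rot: [-0.001, 0.733, 0.68, -0.0]
wrist_force: [0.0, 0.2, -1.4]
opening: 0.105
gripper_force: 68.8
time_s: 26.77
position: [0.5705, -0.2101, 0.2169]
eef_rot: [-0.0, 0.733, 0.68, -0.0]
wrist_force: [-0.3, -0.1, -2.7]
opening: 0.096
gripper_force: 68.9
```

```bash
python3 -m pendant '[[[0,0,0.01],[0,0,0],1],[[0,0,0.02],[0,0,0],1],[[0,0,0.02],[0,0,0],1]]'
python3 -m pendant '[[[0,0,0.01],[0,0,0],1],[[0,0,0.02],[0,0,0],1],[[0,0,0.02],[0,0,0],1]]'
```

```text
time_s: 27.02
position: [0.571, -0.2103, 0.215]
eef_rot: [0.001, 0.733, 0.68, 0.0]
wrist_force: [-5.8, 3.0, 19.4]
opening: 0.103
gripper_force: 72.2
time_s: 27.27
position: [0.5712, -0.2104, 0.2143]
eef_rot: [0.002, 0.733, 0.68, 0.001]
wrist_force: [-20.7, 10.0, 64.9]
opening: 0.099
gripper_force: 79.0
```

Seated at about 0.216. Ease off the load, then release and lift clear.

```bash
python3 -m pendant '[[[0,0,-0.015],[0,0,0],1],[[0,0,-0.03],[0,0,0],1],[[0,0,-0.03],[0,0,0],1],[[0,0,-0.03],[0,0,0],1]]' 20
python3 -m pendant '[[[0,0,0],[0,0,0],0.8],[[0,0,0],[0,0,0],0.7],[[0,0,0],[0,0,0],0.5],[[0,0,0],[0,0,0],0.3],[[0,0,0],[0,0,0],0.3],[[0,0,0],[0,0,0],0.3],[[0,0,-0.1],[0,0,0],0.3],[[0,0,-0.3],[0,0,0],0.3],[[0,0,-0.5],[0,0,0],0.3],[[0,0,-0.6],[0,0,0],0.3],[[0,-0.2,-0.6],[0,0,0],0.3],[[0,-0.5,-0.6],[0,0,0],0.3],[[0,-0.8,-0.6],[0,0,0],0.3],[[0,-0.8,-0.6],[0,0,0],0.3],[[0,-0.8,-0.6],[0,0,0],0.3],[[0,-0.8,-0.6],[0,0,0],0.3]]'
python3 -m pendant '[[[0.2,0,0],[0,0,0],0.3],[[0.4,0,0],[0,0,0],0.3],[[0.6,0,0],[0,0,0],0.3],[[0.9,0,0],[0,0,0],0.3],[[0.9,0,0],[0,0,0],0.3],[[0.9,0,0],[0,0,0],0.3],[[0.9,0,0],[0,0,0],0.3],[[0.9,0,0],[0,0,0],0.3]]'
python3 - <<'E'
from h import *
s=imaging.grab_frame("scene");t=imaging.grab_frame("top")
c=lambda f,b:cv2.resize(f["color"][b[1]:b[3],b[0]:b[2],::-1],(400,300),interpolation=cv2.INTER_CUBIC)
cv2.imwrite("pics/m12.png",np.vstack([np.hstack([c(s,(130,170,270,275)),c(t,(260,130,420,250))]),np.hstack([c(s,(120,120,440,360)),c(t,(60,90,460,390))])]))
E
```

```text
time_s: 27.6
position: [0.5707, -0.2102, 0.2153]
eef_rot: [0.0, 0.733, 0.68, 0.0]
wrist_force: [0.0, -0.3, 5.4]
opening: 0.1
gripper_force: 70.0
time_s: 28.93
position: [0.4097, -0.198, 0.3358]
eef_rot: [0.0, 0.734, 0.68, 0.0]
wrist_force: [0.1, 0.9, -0.1]
opening: 0.351
gripper_force: 0.0
time_s: 29.6
position: [0.4252, -0.0189, 0.3352]
eef_rot: [0.0, 0.733, 0.68, -0.0]
wrist_force: [-0.6, -0.4, 0.3]
opening: 0.35
gripper_force: 0.0
```

View pics/m12.png

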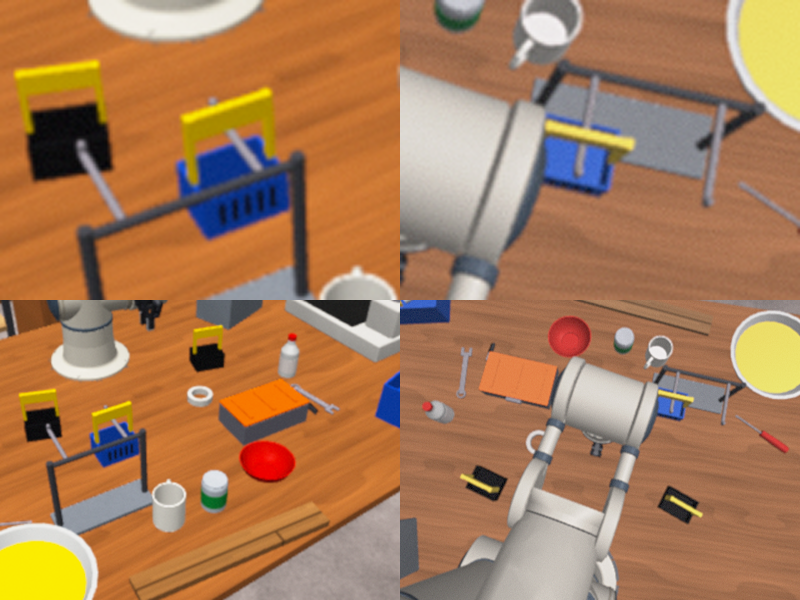

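The blue basket hangs by its strap on the left hook with the prong through the handle. The lid is shut, no tubes are left on the bench, and the other things haven't moved. I'll let it settle, then hand in.

```bash
python3 -m pendant '[[[0,0,0],[0,0,0],0.3],[[0,0,0],[0,0,0],0.3],[[0,0,0],[0,0,0],0.3],[[0,0,0],[0,0,0],0.3],[[0,0,0],[0,0,0],0.3],[[0,0,0],[0,0,0],0.3],[[0,0,0],[0,0,0],0.3],[[0,0,0],[0,0,0],0.3]]' && python3 -c "
from station import workorder
print(workorder.sign_off())"
```

```text
time_s: 30.37
position: [0.4245, -0.0186, 0.3353]
eef_rot: [0.0, 0.733, 0.68, 0.0]
wrist_force: [-0.7, 0.0, -0.2]
opening: 0.35
gripper_force: 0.0
the job is handed in; nothing more can be done
None
```

I laid both tubes side by side in the case, pressed the lid shut, hung the one blue basket on the left hook and handed the job in at about 30 s; sign-off returned no verdict, and the wrist force reached 65 N as the basket seated (limit 120 N).

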